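Level the drying rack's shelf with its foot and hold it bedded

ROBOT

A 7-joint arm with a two-finger parallel gripper is mounted at the origin on the work surface. World frame = base frame: x ahead of the robot, y to its left, z up, the work surface at z = 0. Lengths are in m, angles in rad, forces in N, time in s.
With the tool pointing down it reaches from about 0.425 to 0.95 m from the base axis. Payload 4.7 kg.
Tool frame: the origin (TCP) lies midway between the tips of the shut fingers; the grasp point (between the pads) lies 19 mm behind it; z points along the fingers, y is the direction in which the jaws open and shut (so a half turn about z gives the same grasp; the last joint's range is limited). The gripper opens to 87 mm and grips with 3 to 60 N. Pads are 19 mm wide; open, the fingers measure 117 mm over their backs; the gripper's body (75 mm by 190 mm) begins 51 mm behind the grasp point.
Start: joints at [-1.144, 0.469, -0.049, 1.532, 0.024, 1.141, -0.082], TCP at [0.297, 0.606, 0.189] pointing down, gripper open.
Joint ranges: [-2.59, 2.59], [-0.33, 1.99], [-1.39, 1.29], [0.1, 2.45], [-1.04, 4.18], [0.21, 1.99], [-2.66, 2.66]. Speed limits (rad/s): [2.57, 2.57, 3.14, 3.14, 3.14, 3.14, 3.14].

INTERFACE

Orientations are given as a 3x3 rotation matrix whose columns are the frame's x, y, z axes.
In Python, from bench import get_obs, grab_frame, sign_off, trace, spot_point gives the robot as it stands. The module is installed in compiled form; this text tells all that it offers.
- The arm moves only by the tool step_arm, never from a script. Its argument "commands" is a list that holds one entry, the list of rows, each a list of 7 numbers: the finger opening in cm, from 0 to 8.7, then the shift along the world's x, y, z in cm, then the turn, a rotation vector about the world's x, y, z in degrees. A call has 1 to 12 rows; each row shifts and turns the commanded pose from where the row before left it; what a row does not reach is not made up. A row lasts 1/10 s, in which the tool goes at most 50 mm and 8.59 degrees, less where a joint would pass 70% of its speed; a pose out of reach is approached as far as the arm can. A call is refused whole if a number of a shift passes 5 or a number of a turn 8.59, either way. A call with a gripper value outside its range is refused whole. The fingers move at their own pace and stop on an object; the grip force is fixed at half the most. Time passes only in rows, so rows that do not move let the fingers close. It gives the time, the measured TCP pose, the force and the opening at its end, in the units of the state.
- get_obs(): the state, without advancing time (a new reading comes with each control period).
- grab_frame(name): name is "scene" or "top" or "wrist"; returns a dict with "image" (480x640x3 uint8, blue, green, red), "fovy" (degrees; the focal length in pixels is half the picture's height over the tangent of half this angle, whatever the lens; pixels are square), "cx", "cy" (the principal point, pixels), "dist" ([k1, k2, p1, p2, k3] as OpenCV has them; the pictures are not rectified), "world_from_camera" (4x4, takes a point from camera to world coordinates). Camera axes: x right, y down, z forward; pixel columns grow to the right and rows downward; lengths in m; the calibration is good to about 2 mm. A picture is of the moment at which its call begins. There is no depth.
- sign_off(): hands the job in, once; it reports no verdict.
Trained networks look in a picture, given as the dict that the camera call returned (one of the last four; its "shot" number tells which), for a name from the list of things; names that differ only in an ending like _2 or _b are one class to them, and where a whole thing is asked for, a point or a joint stands for the part that bears it (a point fixed in the world has none). Each returns a list of dicts, best first, with "confidence" (0 to 1); they miss things now and then, are a little off and sometimes report something else, mostly with a low value. They report only what shows in the picture. A call takes as long as a camera call. They do not tell look-alikes from the thing itself.
- trace(picture, query): "pixels" (480x640 bool, what is visible of it).
- spot_point(picture, query): "location" ([x, y, z] in m, in world coordinates, good to about 4 mm: a listed point, or the origin of a listed thing).
The state is a dict: "clock": time; "qpos": joint angles; "joint_velocities": joint speeds; "joint_efforts": joint torques, N m; "tcp_pos": TCP position; "eef_rot": TCP orientation; "ft_force": force on the tool from outside, world axes, zero at the start; "torque": the same for the moment, N m; "gripper_width": opening from 0.0 (shut) to 1.0 (fully open).
Only numpy, scipy, OpenCV 4.12 (cv2) and the standard library are available. Lean on these libraries where they do the work, as an engineer would, in place of code of your own. Each camera call takes 0.05 s, during which the arm holds its last target.

TASK

The drying rack's shelf slopes and has to be level when it is loaded: stand the spirit level on the shelf, lengthwise from the clip frame towards the levelling foot, let go of it, and then turn the foot's wing knob until the bubble sits centred between its two lines while you push firmly down on top of the level, so that the foot's soft cushion is pressed right down. Finish while holding that push: your gripper still pressing on the level, the cushion right down and the bubble centred. Leave the other things on the ledge where they are.

Things in the scene. Friction and masses are not known exactly. Their poses are not given: they have to be found in the camera images.
- level_center (a point): Spirit level, loose, about 220 g: bare aluminium, 150 mm long (x axis), 22 mm wide (y), 42 mm high (z), upright on the ledge at the start. This point is its centre, 21 mm above the underside. The lower 22 mm is solid over the full length; above it the middle 62 mm is open for the vial, and at both ends, 31 to 73 mm from the middle, stands a solid block with a flat top.
- vial (a point): Middle of the level's glass vial (62 mm long, 16 mm thick, along the level's x axis, 32 mm above its underside). Two black lines ring it 11.5 mm either side of the middle; the bubble is 16 mm long, so it lies between them, touching neither, within 3 mm of centre. It reads the same either way round.
- bubble (a joint): Position in m of the middle of the bubble along the vial, along the level's x axis; 0 = centred, range +-0.021. The bubble goes to the higher end, 1 mm for every milliradian of tilt, and settles in about 1 s.
- shelf_middle (a point): Middle of the drying rack's white slatted shelf, on its top, about 85 mm above the ledge; the flat area for the level is 140 mm wide (x axis) and 240 mm long (y axis); z is its normal. The shelf hinges on the clip frame 150 mm to +y of this point and stands on the levelling foot 150 mm to -y (300 mm from hinge to foot). The rack stays put on the ledge.
- clip_rail (a point): Top middle of the rack's clip frame, 285 mm above the ledge, 168 mm to +y of the shelf's middle: a white frame 190 mm wide along x with a row of spring clips and a hanging blue insole, up to 30 mm thick along y. Keep clear of it.
- cushion (a joint): How far the foot's soft cushion lifts the foot end of the shelf, as an angle about the hinge in rad: 0.0067 when nothing presses (foot end and knob 2 mm high, also with the level on the shelf, so the bubble then reads 6.7 mm too far to the foot end), 0 when pressed right down; this takes 3 to 6 N straight down at the shelf's middle. More push hardly moves it. The reading is noisy.
- foot_knob: Black wing knob on top of the levelling foot's stem, at the -y end of the shelf. Origin: middle of the wing, on the stem's vertical axis, 120 mm above the ledge whichever way it is turned. Wing 46 mm long (x axis), 13 mm thick (y), 26 mm high (z): grip it across y. The white lug below it has its top 85 mm above the ledge. Friction holds it where it is left; turning takes about 0.1 N m.
- foot_pad (a point): Rubber pad of the cushioned levelling foot on the ledge, straight under the knob. Turning the knob clockwise seen from above raises the foot end of the shelf, 6 mm for each full turn: 3.2 mrad of tilt, so 3.2 mm of bubble, for each rad of knob. At the start, with the cushion pressed down, the foot end is too low by a quarter to half a turn; a full turn is free beyond level.
- mug: Bystander: aluminium mug, 76 mm across, 85 mm high; origin under its centre.
- peg_tray: Bystander: wooden tray with clothes pegs, 110 x 170 x 40 mm; origin under its centre.
- scraper: Bystander: orange plastic scraper, 170 mm long (x), 80 mm wide, 12 mm thick, lying flat.
- jar: Bystander: glass jar with a lid, 76 mm across, 110 mm high; origin under its centre.
- scrub_brush: Bystander: wooden scrubbing brush, 120 x 48 x 40 mm; origin under its centre.
- soap_dish: Bystander: white dish with a bar of soap, 100 x 70 x 38 mm; origin under its centre.
There are look-alikes about, which are no part of the job. There is more than one size of the part that bears level_center; the job needs the middle-sized.

How it is judged:
By the outcome, as a careful person would: the job done as asked, in the order asked, and still so for the second after the job is handed in, while the arm keeps its last pose, push and grip.
It also fails if it takes over 69 s, if anything falls off the work surface, if the arm or the gripper's body presses on something with over 40 N, if the wrist force passes 120 N, or if a joint passes its speed limit or range.

## Working session

There is one attempt and no reset: what is moved stays moved. The work goes in short steps, Python scripts to look and compute and a tool call to move; the robot and the scene stay as the last step left them, time stands still between calls to the robot, and variables do not carry over. Pictures are saved under pics/ and viewed, and the job is handed in when it is done.

Besides the shell and the picture viewer there is one more tool, called after "Emit:" in YAML: its name, and indented under it one key for each argument. step_arm: Moves the arm, as the interface text tells. Its arguments: {"type":"object","properties":{"commands":{"type":"array","items":{"type":"array","items":{"type":"array","items":{"type":"number"}}}}},"required":["commands"]}

```bash
mkdir -p pics; cat > h.py <<'E'
import numpy as np, cv2
from bench import get_obs, grab_frame, sign_off, trace, spot_point
def ray(f,u,v):
    fl=240/np.tan(np.radians(f["fovy"])/2)
    K=np.array([[fl,0,f["cx"]],[0,fl,f["cy"]],[0,0,1]])
    p=cv2.undistortPoints(np.array([[[u,v]]],float),K,np.array(f["dist"],float))[0,0]
    T=np.array(f["world_from_camera"]); d=T[:3,:3]@np.array([p[0],p[1],1]); return T[:3,3],d
def atz(f,u,v,z):
    o,d=ray(f,u,v); return o+d*(z-o[2])/d[2]
def proj(f,P):
    fl=240/np.tan(np.radians(f["fovy"])/2)
    K=np.array([[fl,0,f["cx"]],[0,fl,f["cy"]],[0,0,1]])
    T=np.linalg.inv(np.array(f["world_from_camera"]))
    return cv2.projectPoints(np.array(P,float).reshape(-1,1,3),cv2.Rodrigues(T[:3,:3])[0],T[:3,3],K,np.array(f["dist"],float))[0][:,0]
E
python3 - <<'E'
from h import *
o=get_obs(); print({k:np.round(v,3).tolist() for k,v in o.items()})
for n in ["scene","top","wrist"]:
    f=grab_frame(n); cv2.imwrite(f"pics/a_{n}.png",f["image"]); print(n,f["fovy"],np.round(f["world_from_camera"],3).tolist())
    for q in ["level_center","vial","shelf_middle","clip_rail","foot_knob","foot_pad","mug","jar","peg_tray","scraper","scrub_brush","soap_dish"]:
        for r in spot_point(f,q): print(" ",q,round(r["confidence"],2),np.round(r["location"],3))
E
```

```text
{'clock': 0.0, 'qpos': [-1.144, 0.469, -0.049, 1.534, 0.024, 1.141, -0.082], 'joint_velocities': [-0.0, 0.0, -0.001, -0.001, -0.001, 0.002, 0.001], 'joint_efforts': [-0.0, -50.798, -0.081, -23.616, -0.061, 0.038, 0.0], 'tcp_pos': [0.297, 0.605, 0.188], 'eef_rot': [[-0.898, 0.44, -0.001], [0.44, 0.898, -0.002], [-0.0, -0.002, -1.0]], 'ft_force': [0.237, 1.083, -0.112], 'torque': [0.012, 0.023, 0.007], 'gripper_width': 1.0}
scene 43.18471531778047 [[-0.598, 0.609, -0.522, 1.257], [0.802, 0.455, -0.387, 0.488], [0.002, -0.65, -0.76, 1.233], [0.0, 0.0, 0.0, 1.0]]
  level_center 0.81 [ 0.456 -0.509  0.015]
  level_center 0.8 [ 0.284 -0.272  0.028]
  level_center 0.67 [ 0.489 -0.354  0.019]
  vial 0.9 [ 0.452 -0.507  0.028]
  vial 0.81 [ 0.282 -0.269  0.043]
  vial 0.57 [ 0.488 -0.351  0.032]
  vial 0.29 [0.521 0.105 0.087]
  shelf_middle 0.68 [0.523 0.108 0.086]
  clip_rail 0.89 [0.55  0.269 0.283]
  clip_rail 0.4 [ 0.618  0.451 -0.002]
  foot_knob 0.73 [ 0.506 -0.045  0.121]
  foot_pad 0.77 [ 0.502 -0.043  0.003]
  foot_pad 0.48 [ 0.488 -0.354  0.033]
  mug 0.85 [ 0.697 -0.288  0.   ]
  
[... 566 characters left out ...]

  vial 0.59 [ 0.287 -0.27   0.04 ]
  vial 0.53 [ 0.453 -0.51   0.026]
  shelf_middle 0.92 [0.528 0.103 0.083]
  shelf_middle 0.44 [ 0.616  0.455 -0.002]
  clip_rail 0.58 [0.545 0.269 0.283]
  foot_pad 0.94 [ 0.506 -0.046  0.002]
  mug 0.91 [ 0.693 -0.287  0.   ]
  jar 0.77 [0.425 0.414 0.007]
  peg_tray 0.63 [ 0.632 -0.485  0.003]
  peg_tray 0.19 [ 0.691 -0.29   0.001]
  scraper 0.82 [ 0.389 -0.11  -0.001]
  soap_dish 0.55 [ 0.783 -0.116  0.   ]
  soap_dish 0.53 [ 0.491 -0.352  0.038]
wrist 63.197062204011104 [[0.44, 0.855, 0.274, 0.221], [0.898, -0.419, -0.134, 0.644], [0.0, 0.305, -0.952, 0.385], [0.0, 0.0, 0.0, 1.0]]
  jar 0.75 [ 0.433  0.412 -0.003]
  peg_tray 0.4 [ 0.43   0.415 -0.002]
```

View pics/a_scene.png

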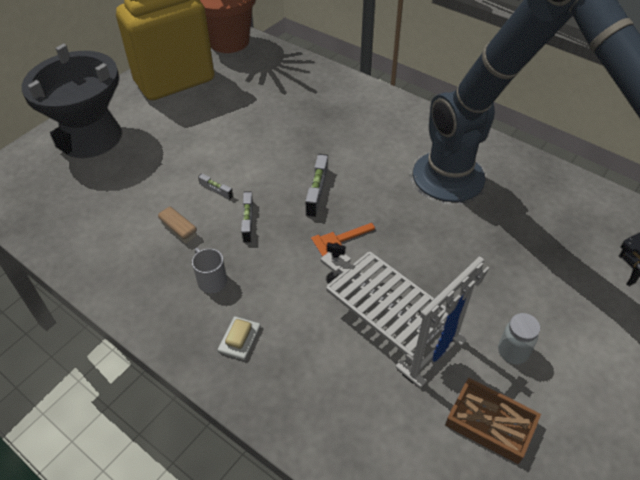

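View pics/a_top.png

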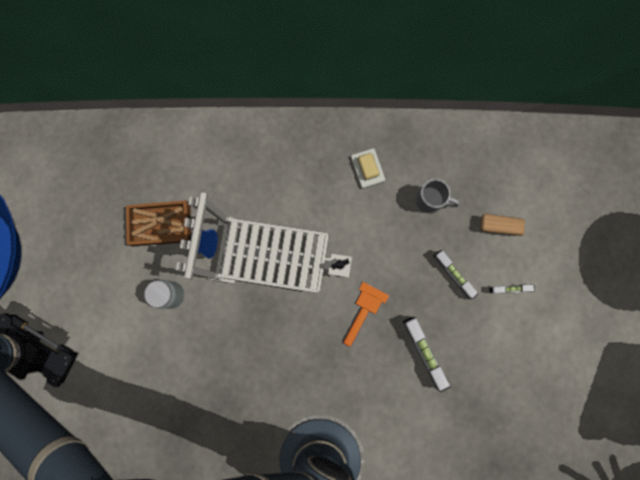

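```bash
python3 - <<'E'
from h import *
f=grab_frame("top"); im=f["image"]
def crop(im,x0,y0,w,h,s,n): cv2.imwrite(n,cv2.resize(im[y0:y0+h,x0:x0+w],None,fx=s,fy=s,interpolation=cv2.INTER_CUBIC))
crop(im,400,230,150,100,5,"pics/b_lvl.png"); crop(im,200,190,190,120,4,"pics/b_rack.png")
for q in ["level_center","foot_knob","shelf_middle"]:
  for r in trace(f,q):
    m=r["pixels"]; ys,xs=np.nonzero(m)
    if len(xs)<5: continue
    rr=cv2.minAreaRect(np.stack([xs,ys],1).astype(np.float32))
    b=cv2.boxPoints(rr); z={"level_center":.042,"foot_knob":.133,"shelf_middle":.085}[q]
    P=np.array([atz(f,*p,z) for p in b]); print(q,round(r["confidence"],2),len(xs),np.round(P[:,:2],3).tolist(),"mid",np.round(P.mean(0),4))
    e=[P[1]-P[0],P[2]-P[1]]; e=max(e,key=np.linalg.norm); print("  len",np.linalg.norm(e),"ang",np.degrees(np.arctan2(e[1],e[0])))
f=grab_frame("scene"); crop(f["image"],300,210,200,150,4,"pics/b_sc.png")
E
```

```text
level_center 0.94 614 [[0.536, -0.288], [0.556, -0.313], [0.437, -0.407], [0.418, -0.382]] mid [ 0.4866 -0.3475  0.042 ]
  len 0.15149958728170537 ang -141.37838700191108
level_center 0.58 306 [[0.459, -0.441], [0.465, -0.561], [0.445, -0.561], [0.439, -0.441]] mid [ 0.4519 -0.5011  0.042 ]
  len 0.12002959290540884 ang -87.15543396811444
foot_knob 0.46 7979 [[0.468, 0.36], [0.682, 0.336], [0.615, -0.088], [0.408, -0.056]] mid [0.5432 0.1377 0.133 ]
  len 0.42935284783261923 ang -98.97574511331717
shelf_middle 0.62 5065 [[0.467, 0.265], [0.625, 0.248], [0.578, -0.082], [0.423, -0.06]] mid [0.5233 0.0927 0.085 ]
  len 0.3332318539740474 ang -97.99868880028602
```

View pics/b_rack.png

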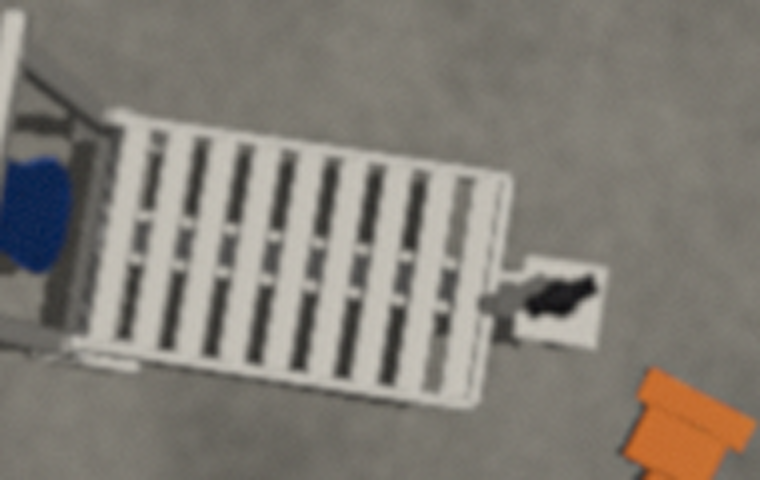

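View pics/b_lvl.png

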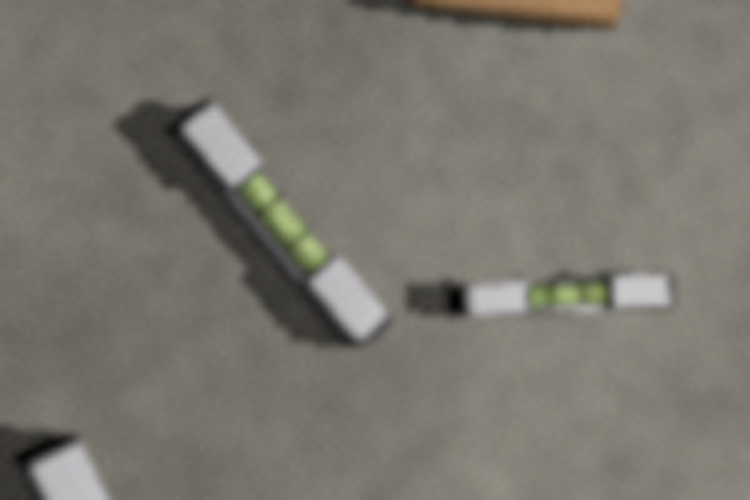

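View pics/b_sc.png

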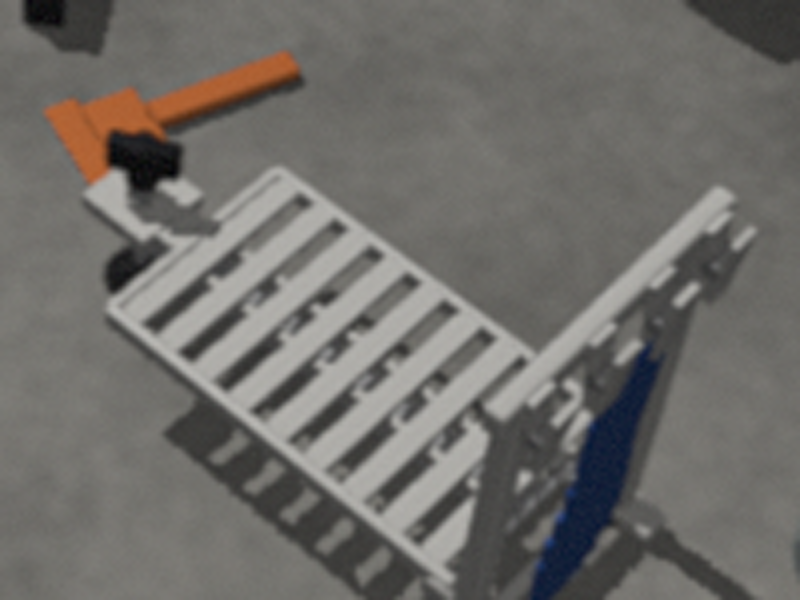

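```bash
python3 - <<'E'
from h import *
f=grab_frame("top")
a=atz(f,400+195/5,230+116/5,.042);b=atz(f,400+373/5,230+329/5,.042)
print(a,b,(a+b)/2,np.linalg.norm(a-b),np.degrees(np.arctan2(*(a-b)[1::-1])))
# knob wing ends top, z=.133
a=atz(f,200+530/4,190+306/4,.13);b=atz(f,200+597/4,190+284/4,.13)
print(a,b,(a+b)/2,np.linalg.norm(a-b),np.degrees(np.arctan2(*(a-b)[1::-1])))
# shelf corners
C=[atz(f,200+x/4,190+y/4,.085) for x,y in [(108,112),(512,175),(478,407),(78,345)]]
print(np.round(C,3))
E
```

```text
[ 0.54175878 -0.30711308  0.042     ] [ 0.43085581 -0.39991616  0.042     ] [ 0.48630729 -0.35351462  0.042     ] 0.14460940276912276 39.92243505993151
[ 0.49585855 -0.02714086  0.13      ] [ 0.50987008 -0.06773942  0.13      ] [ 0.50286431 -0.04744014  0.13      ] 0.04294841790440932 109.04077962803919
[[ 0.621  0.247  0.085]
 [ 0.583 -0.014  0.085]
 [ 0.435  0.005  0.085]
 [ 0.47   0.26   0.085]]
```

Emit:
step_arm:
  commands:
    - [[8.7,0,0,4.5,0,0,0],[8.7,0,0,4.5,0,0,0],[8.7,0,0,4.5,0,0,0],[8.7,0,0,4.5,0,0,0],[8.7,1.4,-4.5,0,0,0,-8],[8.7,1.4,-4.5,0,0,0,-8],[8.7,1.4,-4.5,0,0,0,-8],[8.7,1.4,-4.5,0,0,0,-8],[8.7,1.4,-4.5,0,0,0,-8],[8.7,1.4,-4.5,0,0,0,-8],[8.7,1.4,-4.5,0,0,0,-8],[8.7,1.4,-4.5,0,0,0,-8]]

```text
clock: 3.45
tcp_pos: [0.4093, 0.2441, 0.3694]
eef_rot: [[0.008, 1.0, 0.001], [1.0, -0.008, 0.001], [0.001, 0.001, -1.0]]
ft_force: [0.6, -0.0, 0.3]
gripper_width: 0.995
```

Emit:
step_arm:
  commands:
    - [[8.7,0.6,-4.8,0,0,0,-4.2],[8.7,0.6,-4.8,0,0,0,-4.2],[8.7,0.6,-4.8,0,0,0,-4.2],[8.7,0.6,-4.8,0,0,0,-4.2],[8.7,0.6,-4.8,0,0,0,-4.2],[8.7,0.6,-4.8,0,0,0,-4.2],[8.7,0.6,-4.8,0,0,0,-4.2],[8.7,0.6,-4.8,0,0,0,-4.2],[8.7,0.7,-4.8,0,0,0,-4.2],[8.7,0.7,-4.8,0,0,0,-4.2],[8.7,0.7,-4.8,0,0,0,-4.2],[8.7,0.8,-4.8,0,0,0,-4.2]]

```text
clock: 4.65
tcp_pos: [0.4863, -0.3315, 0.3696]
eef_rot: [[0.773, 0.634, 0.001], [0.634, -0.773, 0.0], [0.001, 0.001, -1.0]]
ft_force: [0.3, -0.4, 0.3]
gripper_width: 1.002
```

Emit:
step_arm:
  commands:
    - [[8.7,0,-2.0,-4.5,0,0,0],[8.7,0,0,-4.5,0,0,0],[8.7,0,0,-4.5,0,0,0],[8.7,0,0,-4.5,0,0,0],[8.7,0,0,-2,0,0,0],[8.7,0,0,0,0,0,0]]

```text
clock: 5.25
tcp_pos: [0.4844, -0.348, 0.166]
eef_rot: [[0.772, 0.636, -0.006], [0.636, -0.772, 0.003], [-0.002, -0.006, -1.0]]
ft_force: [-0.1, -0.3, 0.9]
gripper_width: 1.002
```

```bash
python3 - <<'E'
from h import *
f=grab_frame("wrist"); cv2.imwrite("pics/c_w.png",f["image"])
o=get_obs(); print(o["tcp_pos"],np.round(o["eef_rot"],3).tolist(),o["qpos"])
for q in ["level_center","vial"]:
    for r in spot_point(f,q): print(q,r["confidence"],r["location"])
for r in trace(f,"level_center"):
    ys,xs=np.nonzero(r["pixels"]); print(r["confidence"],len(xs),cv2.boxPoints(cv2.minAreaRect(np.stack([xs,ys],1).astype(np.float32))))
E
```

```text
[ 0.48566936 -0.34940881  0.16841   ] [[0.772, 0.636, -0.002], [0.636, -0.772, 0.001], [-0.001, -0.002, -1.0]] [-0.04624348  0.45576376  0.82289058  1.77995036 -0.37529907  1.07291144
  0.02797601]
level_center 0.85 [0.2872, -0.2737, 0.0302]
level_center 0.8 [0.4927, -0.3487, 0.022]
level_center 0.75 [0.4516, -0.504, 0.014]
vial 0.87 [0.457, -0.5072, 0.0241]
vial 0.63 [0.4905, -0.3507, 0.031]
vial 0.61 [0.2847, -0.2707, 0.0407]
0.9 4648 [[315. 113.]
 [345. 113.]
 [345. 288.]
 [315. 288.]]
0.9 1095 [[366.7692  300.84616]
 [381.07687 279.3846 ]
 [427.23074 310.15384]
 [412.92307 331.6154 ]]
0.56 5666 [[ 90.67703 330.65396]
 [103.02921 201.83841]
 [162.48253 207.5394 ]
 [150.13034 336.35495]]
```

View pics/c_w.png

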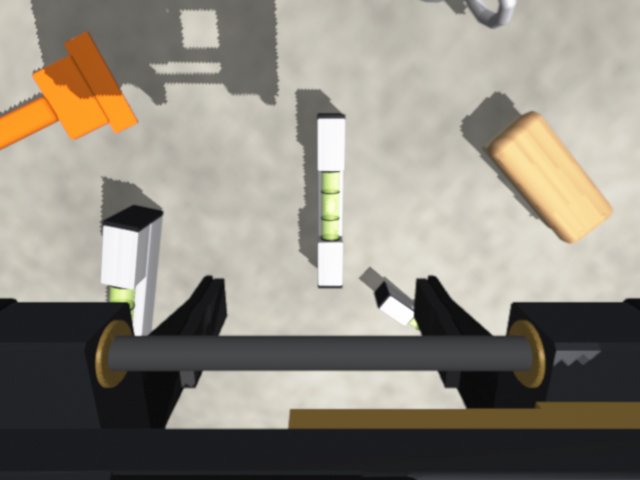

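```bash
python3 - <<'E'
from h import *
f=grab_frame("wrist")
a=atz(f,332,119,.042);b=atz(f,330,287,.042);print(a,b,(a+b)/2,np.linalg.norm(a-b),np.degrees(np.arctan2(*(a-b)[1::-1])))
T=f["world_from_camera"];o=get_obs();print(o["eef_rot"].T@(T[:3,3]-o["tcp_pos"]) if hasattr(o["eef_rot"],'T') else np.array(o["eef_rot"]).T@(T[:3,3]-o["tcp_pos"]))
print(proj(f,[[.486,-.349,.0],o["tcp_pos"]]))
E
```

```text
[ 0.55050759 -0.31066712  0.042     ] [ 0.43585942 -0.40456632  0.042     ] [ 0.49318351 -0.35761672  0.042     ] 0.148193334436694 39.31817959247264
[ 0.08446258 -0.00103202 -0.19584458]
[[317.91197984 197.78465782]
 [321.52725189 268.6124309 ]]
```

Emit:
step_arm:
  commands:
    - [[8.7,0.5,-0.6,-4.0,0,0,0],[8.7,0,0,-4.0,0,0,0],[8.7,0,0,-2.5,0,0,0],[8.7,0,0,0,0,0,0]]

```text
clock: 5.9
tcp_pos: [0.4899, -0.3544, 0.0621]
eef_rot: [[0.771, 0.636, -0.004], [0.636, -0.771, 0.003], [-0.001, -0.005, -1.0]]
ft_force: [-0.6, 0.3, 0.2]
gripper_width: 0.999
```

```bash
python3 - <<'E'
from h import *
f=grab_frame("wrist"); cv2.imwrite("pics/c_w2.png",f["image"])
o=get_obs(); print(o["tcp_pos"],np.round(o["ft_force"],1))
E
```

```text
[ 0.49108467 -0.35579481  0.0642762 ] [-0.1 -0.1  0.3]
```

View pics/c_w2.png

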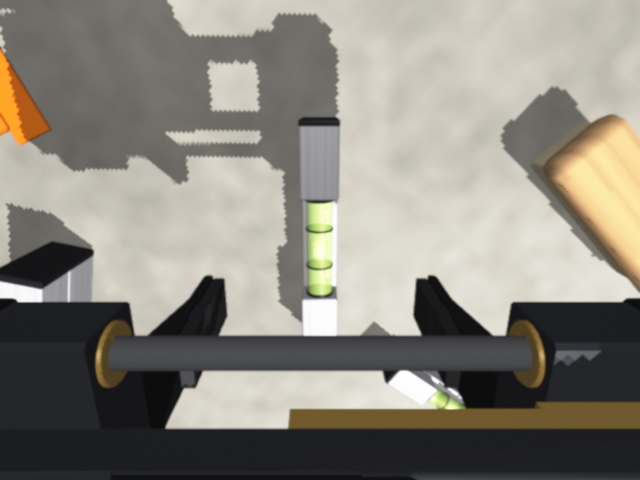

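```bash
python3 - <<'E'
from h import *
f=grab_frame("wrist"); o=get_obs()
p=atz(f,320,248,.036);print(p,np.array(o["eef_rot"]).T@(p-o["tcp_pos"]))
p=atz(f,320,119,.042);print(p,np.array(o["eef_rot"]).T@(p-o["tcp_pos"]))
E
```

```text
[ 0.49167332 -0.35408589  0.036     ] [ 0.00147621 -0.00230224  0.02967303]
[ 0.55041591 -0.30566262  0.042     ] [ 0.07760736 -0.00230594  0.02371045]
```

Emit:
step_arm:
  commands:
    - [[8.7,0,0,-3.0,0,0,0],[8.7,0,0,-2.0,0,0,0],[8.7,0,0,-0.8,0,0,0],[8.7,0,0,0,0,0,0]]

```text
clock: 6.4
tcp_pos: [0.4917, -0.3563, 0.0071]
eef_rot: [[0.772, 0.636, 0.001], [0.636, -0.772, -0.001], [0.0, 0.001, -1.0]]
ft_force: [-0.1, -0.3, 1.3]
gripper_width: 1.003
```

Emit:
step_arm:
  commands:
    - [[2.0,0,0,-0.3,0,0,0],[1.5,0,0,0,0,0,0],[1.5,0,0,0,0,0,0],[1.5,0,0,0,0,0,0],[1.5,0,0,0,0,0,0],[1.5,0,0,0,0,0,0],[1.5,0,0,0,0,0,0],[1.5,0,0,0,0,0,0]]

```text
clock: 7.2
tcp_pos: [0.4911, -0.3559, 0.0031]
eef_rot: [[0.772, 0.636, -0.0], [0.636, -0.772, 0.0], [0.0, -0.0, -1.0]]
ft_force: [0.4, -0.4, 1.2]
gripper_width: 0.356
```

Emit:
step_arm:
  commands:
    - [[1.5,0,0,0,0,0,0],[1.5,0,0,0,0,0,0],[1.5,0,0,0,0,0,0],[1.5,0,0,0,0,0,0]]

```text
clock: 7.6
tcp_pos: [0.4908, -0.3555, 0.0033]
eef_rot: [[0.772, 0.636, -0.001], [0.636, -0.772, 0.001], [0.0, -0.001, -1.0]]
ft_force: [-1.2, 0.5, 2.5]
gripper_width: 0.176
```

Emit:
step_arm:
  commands:
    - [[1.5,0,0,1.0,0,0,0],[1.5,0,0,2.0,0,0,0],[1.5,0,0,3.0,0,0,0],[1.5,0,0,4.0,0,0,0],[1.5,0,0,4.0,0,0,0],[1.5,0,0,4,0,0,0],[1.5,0,0,1,0,0,0]]

```text
clock: 8.3
tcp_pos: [0.493, -0.3585, 0.1988]
eef_rot: [[0.772, 0.635, 0.008], [0.635, -0.772, -0.005], [0.003, 0.009, -1.0]]
ft_force: [0.2, -0.8, 0.7]
gripper_width: 0.175
```

```bash
python3 - <<'E'
from h import *
f=grab_frame("wrist"); cv2.imwrite("pics/d_w.png",f["image"])
o=get_obs(); print(o["tcp_pos"],np.round(o["ft_force"],1),o["gripper_width"],np.round(o["qpos"],2))
E
```

```text
[ 0.49290984 -0.35804361  0.19807674] [1.5 0.2 0.2] 0.17014404999708033 [-0.05  0.44  0.84  1.73 -0.36  1.13  0.02]
```

View pics/d_w.png

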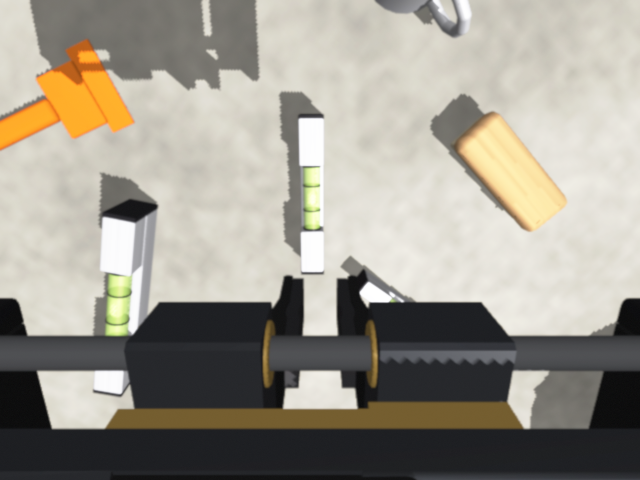

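```bash
python3 - <<'E'
from h import *
f=grab_frame("wrist")
im=f["image"]
cv2.imwrite("pics/d_w2.png",cv2.resize(im[100:300,260:420],None,fx=3.5,fy=3,interpolation=cv2.INTER_CUBIC))
o=get_obs()
for px in [(311.5,117),(312.5,273)]:
  p=atz(f,*px,.042);print(p,np.array(o["eef_rot"]).T@(p-o["tcp_pos"]))
p=atz(f,312,196,.036);print(p,np.array(o["eef_rot"]).T@(p-o["tcp_pos"]))
E
```

```text
[ 0.54690796 -0.30467658  0.042     ] [ 0.0752221  -0.00616144  0.15366445]
[ 0.43349944 -0.39806758  0.042     ] [-0.07169039 -0.00618122  0.15336343]
[ 0.49188576 -0.34988628  0.036     ] [ 0.00399654 -0.00627615  0.15951811]
```

View pics/d_w2.png

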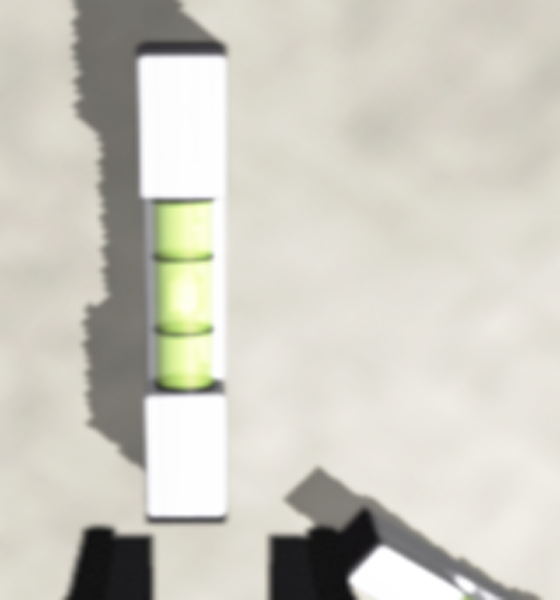

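Emit:
step_arm:
  commands:
    - [[4.5,0,0,-2.0,0,0,0],[4.5,0,0,-4.0,0,0,0],[4.5,0,0,-4.0,0,0,0],[4.5,0,0,-4.0,0,0,0],[4.5,0,0,-3.0,0,0,0],[4.5,0,0,-1.5,0,0,0],[4.5,0,0,-0.8,0,0,0],[4.5,0,0,0,0,0,0]]

```text
clock: 9.2
tcp_pos: [0.4906, -0.3558, -0.0006]
eef_rot: [[0.772, 0.636, -0.001], [0.636, -0.772, 0.0], [-0.001, -0.001, -1.0]]
ft_force: [-0.1, -0.3, 0.2]
gripper_width: 0.514
```

```bash
python3 - <<'E'
from h import *
f=grab_frame("wrist"); cv2.imwrite("pics/d_w3.png",f["image"])
o=get_obs(); print(o["tcp_pos"],np.round(o["ft_force"],1),o["gripper_width"])
f=grab_frame("scene"); cv2.imwrite("pics/d_s3.png",cv2.resize(f["image"][150:290,170:350],None,fx=4,fy=4,interpolation=cv2.INTER_CUBIC))
E
```

```text
[ 0.49129672 -0.35635422  0.00058269] [ 0.5 -0.3 -0.2] 0.5157258420174006
```

View pics/d_w3.png

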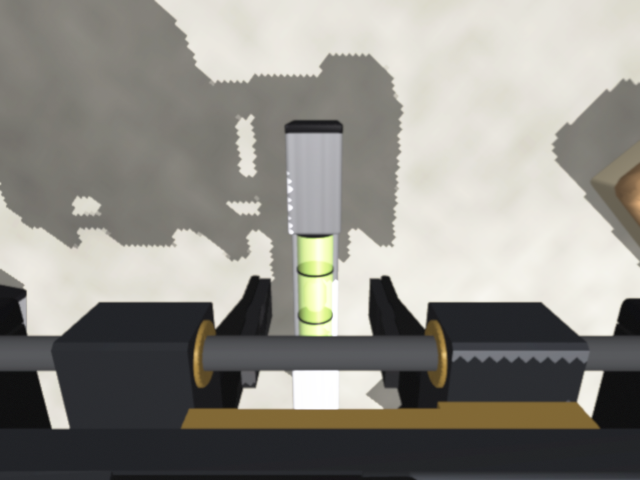

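View pics/d_s3.png

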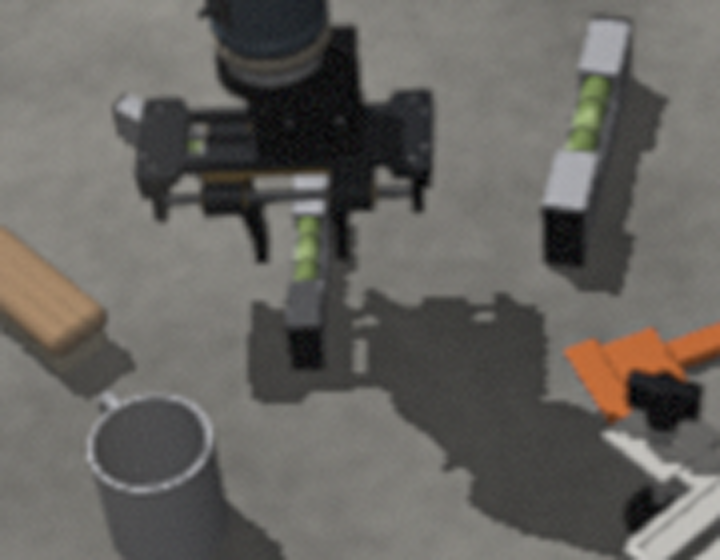

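Emit:
step_arm:
  commands:
    - [[0,0,0,0.4,0,0,0],[0,0,0,0,0,0,0],[0,0,0,0,0,0,0],[0,0,0,0,0,0,0],[0,0,0,0,0,0,0],[0,0,0,0,0,0,0],[0,0,0,0,0,0,0],[0,0,0,0,0,0,0]]

```text
clock: 10.1
tcp_pos: [0.4928, -0.3575, 0.0077]
eef_rot: [[0.772, 0.636, 0.005], [0.636, -0.772, -0.001], [0.003, 0.004, -1.0]]
ft_force: [-2.5, 2.9, 20.9]
gripper_width: 0.016
```

```bash
python3 - <<'E'
from h import *
f=grab_frame("wrist"); cv2.imwrite("pics/d_w4.png",f["image"])
o=get_obs(); print(o["tcp_pos"],np.round(o["ft_force"],1),o["gripper_width"])
f=grab_frame("scene"); cv2.imwrite("pics/d_s4.png",cv2.resize(f["image"][150:290,170:350],None,fx=4,fy=4,interpolation=cv2.INTER_CUBIC))
E
```

```text
[ 0.49298839 -0.35767216  0.00775724] [-2.5  2.9 21.3] 0.012066410133490208
```

View pics/d_w4.png

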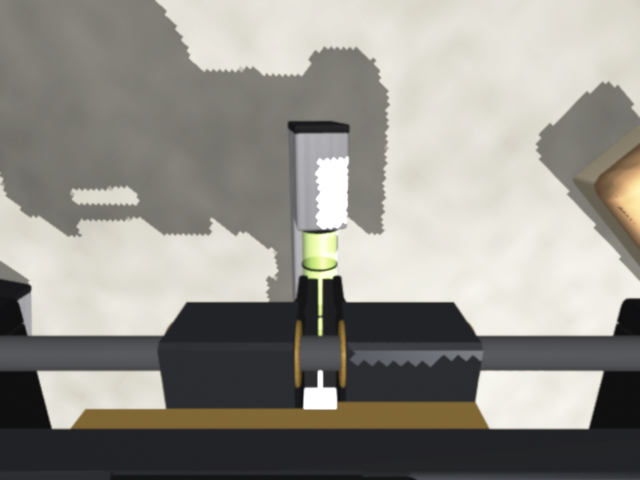

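View pics/d_s4.png

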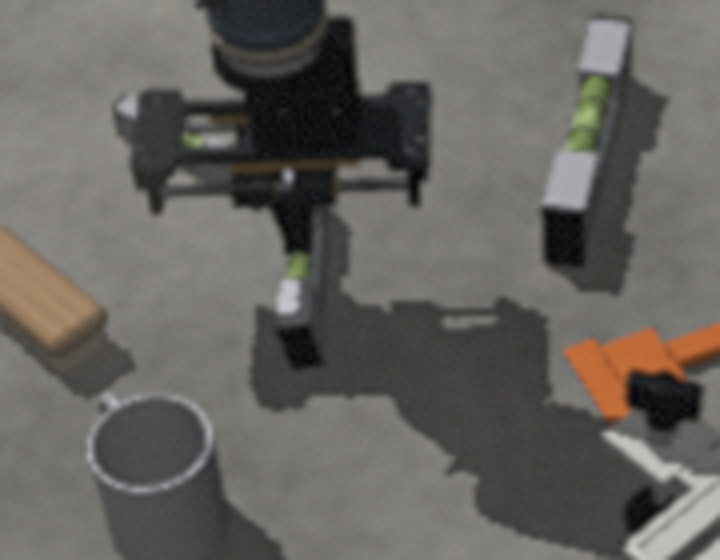

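```bash
python3 - <<'E'
from h import *
o=get_obs(); t=np.array(o["tcp_pos"]);R=np.array(o["eef_rot"])
f=grab_frame("scene"); 
im=cv2.resize(f["image"][150:290,170:350],None,fx=4,fy=4,interpolation=cv2.INTER_CUBIC)
for d,c in [(0,(0,0,255)),(.019,(0,255,255)),(.033,(0,255,0)),(.07,(255,0,0)),(.1,(255,0,255))]:
    p=(proj(f,[t-R[:,2]*d])[0]-[170,150])*4; print(d,p); cv2.circle(im,tuple(int(v) for v in p),4,c,-1)
cv2.imwrite("pics/e.png",im)
f=grab_frame("wrist"); im=f["image"].copy(); print(f["cx"],f["cy"],f["dist"])
for d,c in [(0,(0,0,255)),(.019,(0,255,255)),(.033,(0,255,0)),(.07,(255,0,0)),(.1,(255,0,255))]:
    p=proj(f,[t-R[:,2]*d])[0]; print(d,p); cv2.circle(im,tuple(int(v) for v in p),4,c,-1)
cv2.imwrite("pics/e2.png",im)
E
```

```text
0 [300.15358398 275.32514897]
0.019 [297.49991024 256.38852442]
0.033 [295.51770343 242.22443077]
0.07 [290.1664358  203.90432455]
0.1 [285.70405931 171.85719672]
319.7851230663021 230.21712905281 [0.00137869 0.         0.         0.         0.        ]
0 [321.57458488 268.68503033]
0.019 [321.76369965 283.87986501]
0.033 [321.92728518 297.02314219]
0.07 [322.50401371 343.35776159]
0.1 [323.22705559 401.44148132]
```

View pics/e.png

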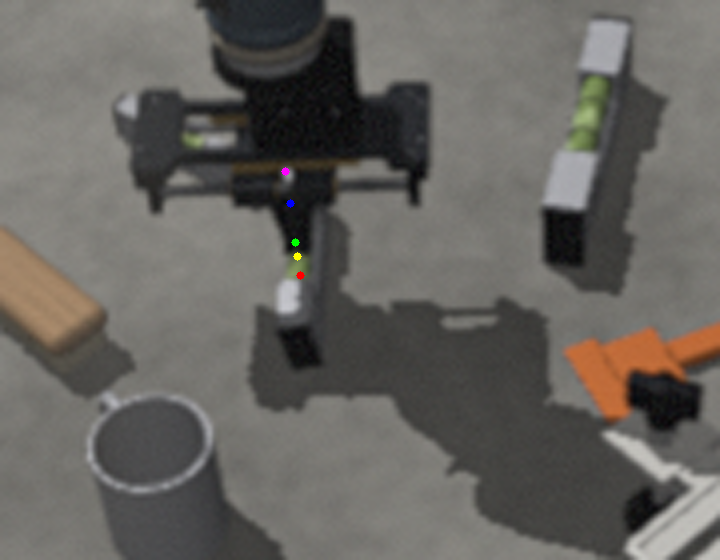

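View pics/e2.png

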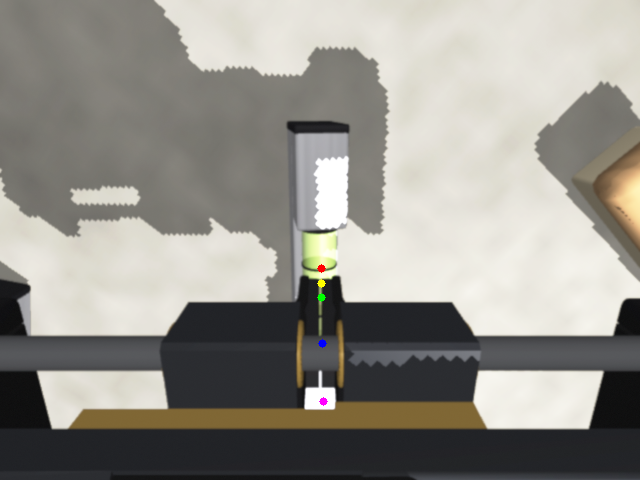

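Emit:
step_arm:
  commands:
    - [[0,0,0,1.5,0,0,0],[5,0,0,3.0,0,0,0],[5,0,0,2.0,0,0,0],[5,0,0,0,0,0,0],[5,0,0,0,0,0,0],[5,0,0,0,0,0,0],[5,0,0,0,0,0,0],[5,0,0,0,0,0,0]]

```text
clock: 11.1
tcp_pos: [0.4906, -0.3555, 0.0683]
eef_rot: [[0.772, 0.636, -0.001], [0.636, -0.772, 0.001], [-0.001, -0.001, -1.0]]
ft_force: [-0.5, -0.3, -0.7]
gripper_width: 0.533
```

```bash
python3 - <<'E'
from h import *
f=grab_frame("wrist"); cv2.imwrite("pics/e3.png",f["image"])
o=get_obs(); print(o["tcp_pos"],np.round(o["ft_force"],1),o["gripper_width"])
E
```

```text
[ 0.4907156  -0.35563007  0.06850451] [-0.3  0.5  0.6] 0.5464091538972032
```

View pics/e3.png

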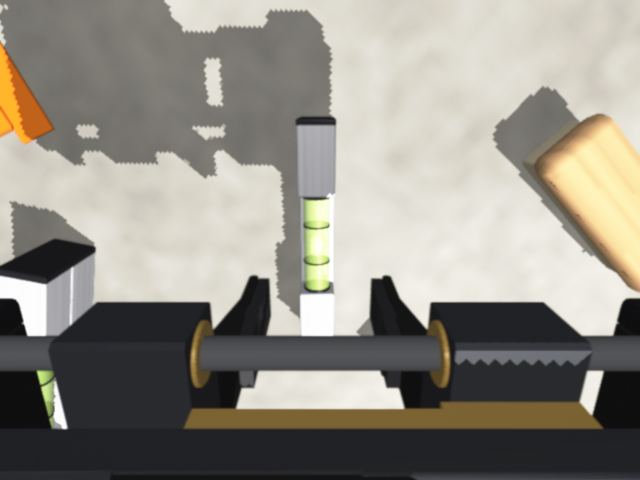

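Emit:
step_arm:
  commands:
    - [[5,0.2,0.1,-3.0,0,0,0],[5,0,0,-3.0,0,0,0],[5,0,0,-1.0,0,0,0],[5,0,0,-0.5,0,0,0],[5,0,0,-0.4,0,0,0],[5,0,0,0,0,0,0]]

```text
clock: 11.75
tcp_pos: [0.4934, -0.3553, -0.0093]
eef_rot: [[0.772, 0.636, 0.001], [0.636, -0.772, -0.001], [0.0, 0.001, -1.0]]
ft_force: [-0.1, -0.1, -0.3]
gripper_width: 0.578
```

Emit:
step_arm:
  commands:
    - [[5,0,0,-0.3,0,0,0],[5,0,0,-0.3,0,0,0],[5,0,0,0,0,0,0]]

```text
clock: 12.05
tcp_pos: [0.4931, -0.3547, -0.0158]
eef_rot: [[0.772, 0.636, 0.0], [0.636, -0.772, 0.0], [0.0, 0.0, -1.0]]
ft_force: [-0.1, 0.9, -0.5]
gripper_width: 0.571
```

Emit:
step_arm:
  commands:
    - [[5,0,0,-0.3,0,0,0],[5,0,0,-0.3,0,0,0],[5,0,0,0,0,0,0]]

```text
clock: 12.35
tcp_pos: [0.4928, -0.3546, -0.0223]
eef_rot: [[0.772, 0.636, -0.001], [0.636, -0.772, 0.0], [-0.0, -0.001, -1.0]]
ft_force: [0.3, -0.3, 0.1]
gripper_width: 0.576
```

Emit:
step_arm:
  commands:
    - [[0,0,0,0,0,0,0],[0,0,0,0,0,0,0],[0,0,0,0,0,0,0],[0,0,0,0,0,0,0],[0,0,0,0,0,0,0],[0,0,0,0,0,0,0]]

```text
clock: 12.95
tcp_pos: [0.4927, -0.3543, -0.0219]
eef_rot: [[0.772, 0.636, -0.001], [0.636, -0.772, 0.001], [0.0, -0.001, -1.0]]
ft_force: [-0.6, 1.3, 1.1]
gripper_width: 0.249
```

Emit:
step_arm:
  commands:
    - [[0,0,0,1.0,0,0,0],[0,0,0,2.0,0,0,0],[0,0,0,3.0,0,0,0],[0,0,0,4.0,0,0,0],[0,0,0,4.0,0,0,0],[0,0,0,4,0,0,0],[0,0,0,2,0,0,0],[0,0,0,0,0,0,0]]

```text
clock: 13.75
tcp_pos: [0.4946, -0.3568, 0.1819]
eef_rot: [[0.772, 0.636, 0.007], [0.636, -0.772, -0.004], [0.003, 0.007, -1.0]]
ft_force: [0.1, 0.1, -1.9]
gripper_width: 0.249
```

```bash
python3 - <<'E'
from h import *
f=grab_frame("wrist"); cv2.imwrite("pics/f.png",f["image"])
o=get_obs(); print(o["tcp_pos"],np.round(o["ft_force"],1),np.round(o["torque"],2),o["gripper_width"],np.round(o["qpos"],2))
E
```

```text
[ 0.49359869 -0.35539287  0.17941521] [-0.5  0.2 -2.4] [-0.04  0.14 -0.02] 0.2459092256329663 [-0.05  0.46  0.84  1.75 -0.38  1.1   0.03]
```

View pics/f.png

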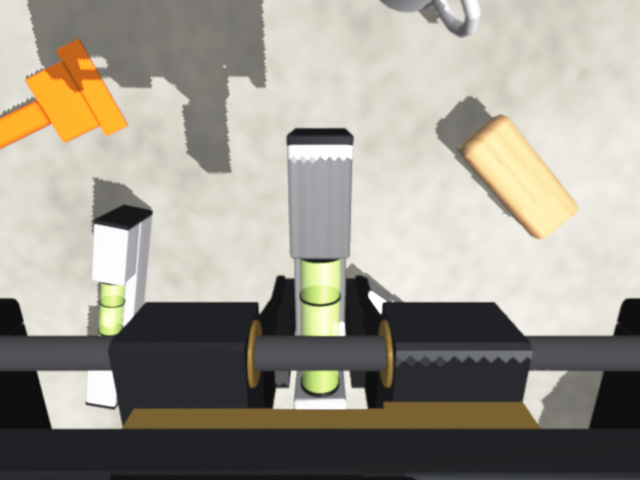

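Emit:
step_arm:
  commands:
    - [[0,0.3,2.4,0,0,0,3.5],[0,0.3,4.2,0,0,0,4],[0,0.3,4.5,0,0,0,4],[0,0.3,4.5,0,0,0,4],[0,0.3,4.5,0,0,0,4],[0,0.3,4.5,0,0,0,4],[0,0.3,4.5,0,0,0,4],[0,0.3,4.5,0,0,0,4],[0,0.2,4.2,0,0,0,4],[0,0.2,3.5,0,0,0,4],[0,0.2,3.0,0,0,0,3],[0,0,0,0,0,0,0]]

```text
clock: 15.0
tcp_pos: [0.5215, 0.0939, 0.1758]
eef_rot: [[0.13, 0.991, -0.004], [0.991, -0.13, 0.001], [0.0, -0.004, -1.0]]
ft_force: [0.2, 0.4, -2.6]
gripper_width: 0.251
```

```bash
python3 - <<'E'
from h import *
o=get_obs(); print(o["tcp_pos"],np.round(o["eef_rot"],3).tolist(),np.round(o["ft_force"],1),o["gripper_width"],np.round(o["qpos"],2))
f=grab_frame("wrist"); cv2.imwrite("pics/g_w.png",f["image"])
f=grab_frame("top"); cv2.imwrite("pics/g_t.png",cv2.resize(f["image"][170:320,170:390],None,fx=3.5,fy=3.5,interpolation=cv2.INTER_CUBIC))
for r in spot_point(f,"shelf_middle"): print(r)
E
```

```text
[0.52152868 0.09386563 0.17582989] [[0.13, 0.991, -0.004], [0.991, -0.13, 0.001], [0.0, -0.004, -1.0]] [ 0.2  0.4 -2.6] 0.25062418567276334 [-0.74  0.27  0.59  1.92 -0.18  1.01 -0.2 ]
{'location': [0.5235, 0.1058, 0.0814], 'confidence': 0.6}
```

View pics/g_w.png

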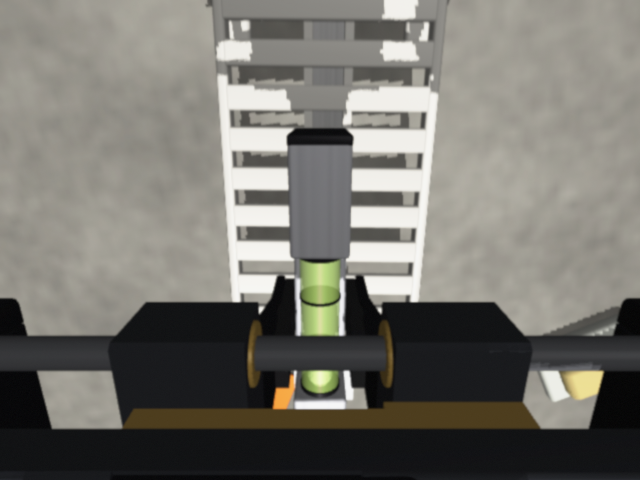

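View pics/g_t.png

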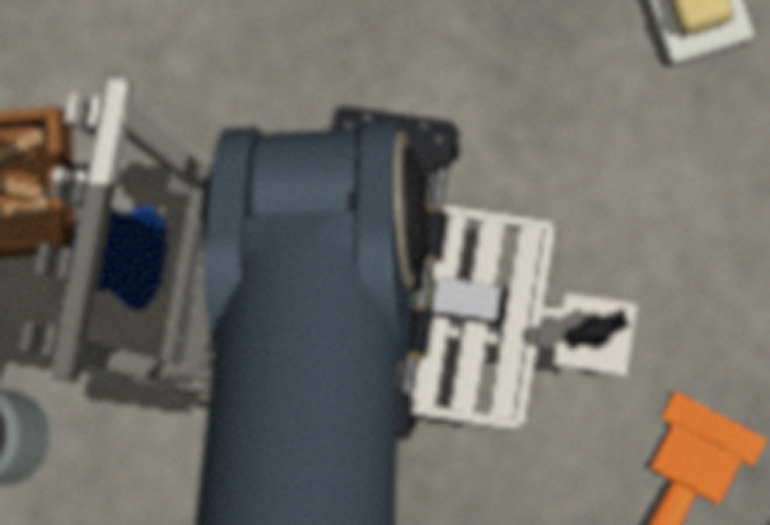

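Emit:
step_arm:
  commands:
    - [[0,0.1,-0.6,-2.5,0,0,0.4],[0,0,0,-3.5,0,0,0],[0,0,0,-2.5,0,0,0],[0,0,0,-1.2,0,0,0],[0,0,0,-0.6,0,0,0],[0,0,0,0,0,0,0]]

```text
clock: 15.75
tcp_pos: [0.5241, 0.0813, 0.0751]
eef_rot: [[0.134, 0.991, -0.0], [0.991, -0.134, -0.0], [-0.0, -0.0, -1.0]]
ft_force: [0.8, 0.3, -2.1]
gripper_width: 0.247
```

Emit:
step_arm:
  commands:
    - [[0,0,0,-0.2,0,0,0],[0,0,0,-0.2,0,0,0],[0,0,0,0,0,0,0]]

```text
clock: 16.05
tcp_pos: [0.5244, 0.0823, 0.0717]
eef_rot: [[0.132, 0.991, 0.001], [0.991, -0.132, 0.0], [0.001, 0.001, -1.0]]
ft_force: [0.4, -0.5, -2.2]
gripper_width: 0.246
```

Emit:
step_arm:
  commands:
    - [[0,0,0.2,-0.3,0,0,0],[0,0,0,-0.2,0,0,0],[0,0,0,0,0,0,0]]

```text
clock: 16.35
tcp_pos: [0.5238, 0.0843, 0.0659]
eef_rot: [[0.132, 0.991, -0.001], [0.991, -0.132, -0.0], [-0.0, -0.001, -1.0]]
ft_force: [-0.1, -0.9, -2.3]
gripper_width: 0.249
```

Emit:
step_arm:
  commands:
    - [[0,0,0,-0.2,0,0,0],[0,0,0,0,0,0,0]]

```text
clock: 16.55
tcp_pos: [0.5239, 0.084, 0.0639]
eef_rot: [[0.133, 0.991, -0.0], [0.991, -0.133, -0.0], [-0.0, -0.0, -1.0]]
ft_force: [-0.5, 0.8, -2.3]
gripper_width: 0.251
```

Emit:
step_arm:
  commands:
    - [[0,0,0,-0.15,0,0,0],[0,0,0,0,0,0,0]]

```text
clock: 16.75
tcp_pos: [0.5243, 0.0841, 0.063]
eef_rot: [[0.133, 0.991, 0.0], [0.991, -0.133, 0.0], [0.0, 0.0, -1.0]]
ft_force: [-0.8, -0.6, 3.1]
gripper_width: 0.25
```

Emit:
step_arm:
  commands:
    - [[0,0,0,-0.1,0,0,0],[0,0,0,0,0,0,0]]

```text
clock: 16.95
tcp_pos: [0.5243, 0.0839, 0.062]
eef_rot: [[0.133, 0.991, 0.0], [0.991, -0.133, 0.0], [0.0, 0.0, -1.0]]
ft_force: [-1.4, -0.9, 3.7]
gripper_width: 0.252
```

Emit:
step_arm:
  commands:
    - [[6,0,0,0,0,0,0],[6,0,0,0,0,0,0],[6,0,0,0,0,0,0],[6,0,0,0,0,0,0],[6,0,0,2,0,0,0],[6,0,0,3,0,0,0],[6,0,0,4,0,0,0],[6,0,-2,4,0,0,0],[6,0,-3,0,0,0,0],[6,0,-4,0,0,0,0],[6,0,-4,0,0,0,0],[6,0,0,0,0,0,0]]

```text
clock: 18.15
tcp_pos: [0.5235, -0.0526, 0.1923]
eef_rot: [[0.142, 0.99, 0.001], [0.99, -0.142, -0.003], [-0.002, 0.002, -1.0]]
ft_force: [-0.2, -0.1, 0.4]
gripper_width: 0.689
```

```bash
python3 - <<'E'
from h import *
o=get_obs(); print(o["tcp_pos"],np.round(o["eef_rot"],3).tolist(),np.round(o["ft_force"],1),o["gripper_width"],np.round(o["qpos"],2))
f=grab_frame("wrist"); cv2.imwrite("pics/h_w.png",f["image"])
f=grab_frame("top"); cv2.imwrite("pics/h_t.png",cv2.resize(f["image"][170:320,170:390],None,fx=3.5,fy=3.5,interpolation=cv2.INTER_CUBIC))
E
```

```text
[ 0.52346248 -0.052592    0.1923222 ] [[0.142, 0.99, 0.001], [0.99, -0.142, -0.003], [-0.002, 0.002, -1.0]] [-0.2 -0.1  0.4] 0.6890792813791423 [-0.54  0.25  0.68  1.91 -0.18  1.04  0.07]
```

View pics/h_w.png

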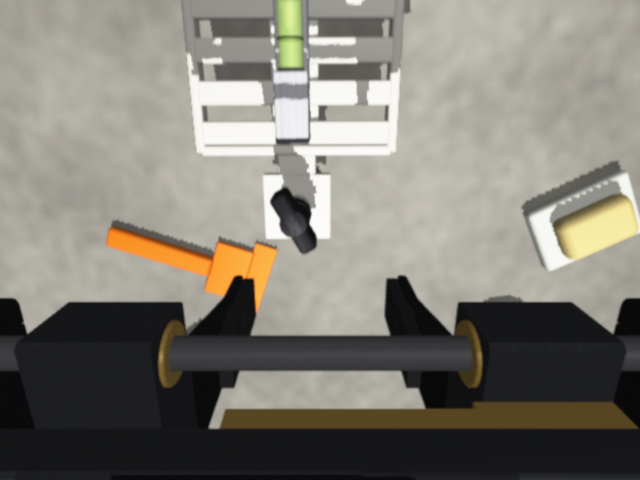

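View pics/h_t.png

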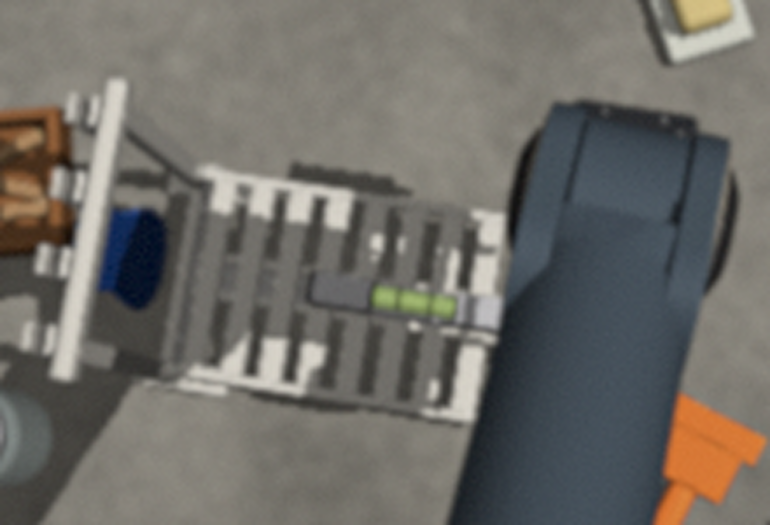

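Emit:
step_arm:
  commands:
    - [[6,0,4,0,0,0,0],[6,0,0,0,0,0,0],[6,0,0,0,0,0,0]]

```text
clock: 18.55
tcp_pos: [0.524, -0.0033, 0.1913]
eef_rot: [[0.127, 0.992, -0.001], [0.992, -0.127, 0.0], [0.0, -0.001, -1.0]]
ft_force: [1.0, 0.2, 0.9]
gripper_width: 0.686
```

```bash
python3 - <<'E'
from h import *
f=grab_frame("wrist"); cv2.imwrite("pics/i_w.png",f["image"]); cv2.imwrite("pics/i_wc.png",cv2.resize(f["image"][0:200,230:350],None,fx=4,fy=3,interpolation=cv2.INTER_CUBIC))
o=get_obs(); print(o["tcp_pos"])
f0=f
for q in ["foot_knob","vial","bubble"]:
    for r in spot_point(f,q): print(q,r["confidence"],r["location"])
E
```

```text
[ 0.52401237 -0.00463655  0.19143867]
foot_knob 0.55 [0.5122, -0.0434, 0.1233]
vial 0.63 [0.5241, 0.0835, 0.116]Traceback (most recent call last):
  File "<stdin>", line 6, in <module>
ValueError: it knows: clip_rail, foot_knob, foot_pad, jar, level_center, mug, peg_tray, scraper, scrub_brush, shelf_middle, soap_dish, vial
```

View pics/i_w.png

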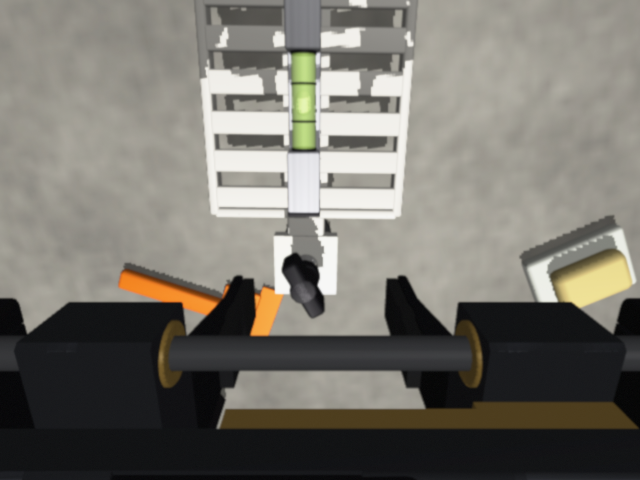

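View pics/i_wc.png

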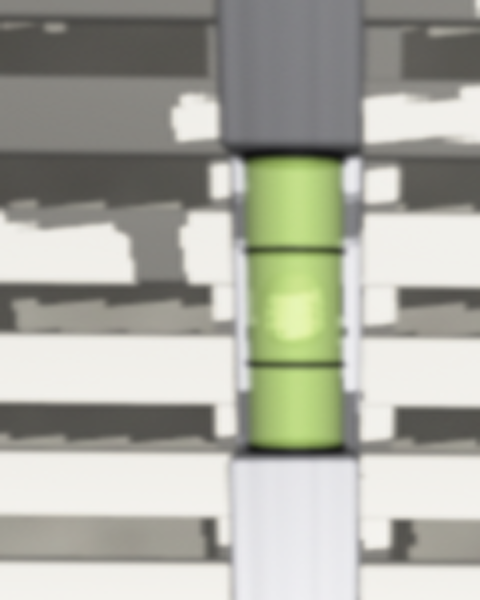

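```bash
cat > bub.py <<'E'
from h import *
def prof(img,x,y0,y1,w=4):
    p=img[y0:y1,x-w:x+w+1].astype(int).mean(1); return [(y0+i,*np.round(v).astype(int)) for i,v in enumerate(p)]
E
python3 - <<'E'
from h import *
from bub import prof
im=cv2.imread("pics/i_w.png")
print([(r[0],int(r[1]),int(r[2]),int(r[3])) for r in prof(im,303,48,156)])
f=grab_frame("wrist"); o=get_obs()
for uv in [(289,257),(316,315),(302.5,286)]:
    p=atz(f,*uv,.133); print(p,np.array(o["eef_rot"]).T@(p-o["tcp_pos"]))
a=atz(f,289,257,.133)-atz(f,316,315,.133); print(np.degrees(np.arctan2(a[1],a[0])),np.linalg.norm(a))
E
```

```text
[(48, 81, 79, 79), (49, 54, 53, 53), (50, 34, 33, 33), (51, 33, 47, 42), (52, 53, 96, 81), (53, 78, 147, 124), (54, 95, 178, 150), (55, 106, 192, 163), (56, 120, 206, 176), (57, 130, 215, 186), (58, 133, 218, 190), (59, 133, 218, 190), (60, 133, 218, 189), (61, 133, 218, 189), (62, 133, 218, 189), (63, 133, 218, 189), (64, 133, 217, 189), (65, 133, 218, 189), (66, 133, 217, 189), (67, 132, 217, 189), (68, 132, 218, 189), (69, 133, 217, 189), (70, 132, 217, 189), (71, 132, 217, 189), (72, 132, 217, 189), (73, 132, 217, 189), (74, 132, 217, 189), (75, 132, 217, 188), (76, 132, 217, 188), (77, 132, 217, 188), (78, 132, 217, 188), (79, 131, 216, 188), (80, 127, 210, 181), (81, 111, 181, 157), (82, 81, 128, 112), (83, 66, 109, 94), (84, 88, 155, 132), (85, 113, 195, 167), (86, 127, 213, 184), (87, 131, 216, 188), (88, 131, 216, 188), (89, 131, 216, 188), (90, 130, 217, 188), (91, 130, 218, 190), (92, 133, 220, 193), (93, 134, 221, 195), (94, 135, 222, 195), (95, 136, 222, 196), (96, 137, 224, 198), (97, 144, 228, 205), (98, 157, 235, 216), (99, 166, 240, 223), (100, 169, 241, 225), (101, 
[... 755 characters left out ...]
86), (136, 129, 214, 185), (137, 129, 214, 186), (138, 129, 214, 186), (139, 129, 214, 186), (140, 129, 214, 186), (141, 129, 214, 186), (142, 129, 214, 185), (143, 129, 214, 185), (144, 128, 214, 185), (145, 124, 210, 181), (146, 113, 199, 169), (147, 98, 179, 152), (148, 81, 148, 125), (149, 57, 93, 80), (150, 47, 53, 50), (151, 74, 72, 72), (152, 129, 125, 125), (153, 185, 181, 181), (154, 221, 217, 217), (155, 230, 227, 227)]
[ 0.50006556 -0.01880688  0.133     ] [-0.01557273 -0.02208325  0.05866077]
[ 0.51259061 -0.06671076  0.133     ] [-0.06138285 -0.00329255  0.05867084]
[ 0.50617188 -0.04216245  0.133     ] [-0.03790752 -0.01292211  0.05866568]
104.65265915381981 0.04951421997524091
```

Emit:
step_arm:
  commands:
    - [[6,-0.9,-2,0,0,0,8],[6,-0.9,-2,0,0,0,8],[6,0,0,-3.5,0,0,7],[6,0,0,-3.0,0,0,0],[6,0,0,0,0,0,0]]

```text
clock: 19.25
tcp_pos: [0.5028, -0.0464, 0.1237]
eef_rot: [[-0.264, 0.965, -0.008], [0.965, 0.264, -0.001], [0.001, -0.008, -1.0]]
ft_force: [-0.8, 0.8, -0.6]
gripper_width: 0.69
```

```bash
python3 - <<'E'
from h import *
f=grab_frame("wrist"); cv2.imwrite("pics/j_w.png",f["image"])
o=get_obs(); print(o["tcp_pos"],np.round(o["eef_rot"],3).tolist(),np.round(o["qpos"],2)); print(proj(f,[[.506,-.0445,.133]]))
E
```

```text
[ 0.50471685 -0.04650632  0.1256694 ] [[-0.264, 0.965, -0.004], [0.965, 0.264, -0.001], [0.0, -0.004, -1.0]] [-0.47  0.3   0.58  2.02 -0.21  0.89  0.49]
[[326.77115572 275.31328116]]
```

View pics/j_w.png

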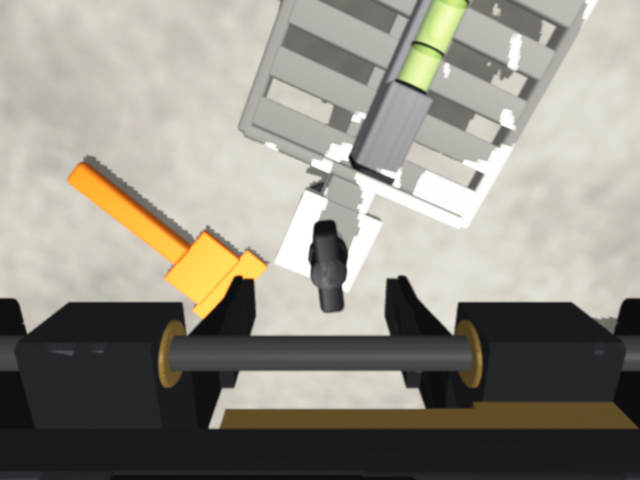

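Emit:
step_arm:
  commands:
    - [[6,0,0.5,-2.5,0,0,4],[6,0,0,-1.5,0,0,0],[6,0,0,-0.8,0,0,0],[0,0,0,0,0,0,0],[0,0,0,0,0,0,0],[0,0,0,0,0,0,0],[0,0,0,0,0,0,0],[0,0,0,0,0,0,0],[0,0,0,0,0,0,0],[0,0,0,0,0,0,0]]

```text
clock: 20.3
tcp_pos: [0.5054, -0.0411, 0.0787]
eef_rot: [[-0.332, 0.943, -0.001], [0.943, 0.332, -0.0], [0.0, -0.001, -1.0]]
ft_force: [-0.2, -0.3, 0.9]
gripper_width: 0.148
```

```bash
python3 - <<'E'
from h import *
f=grab_frame("wrist"); cv2.imwrite("pics/k_w.png",f["image"])
o=get_obs(); print(o["tcp_pos"],np.round(o["eef_rot"],3).tolist(),np.round(o["qpos"],2),np.round(o["ft_force"],1),o["gripper_width"])
E
```

```text
[ 0.50548282 -0.04110882  0.07867014] [[-0.332, 0.943, -0.001], [0.943, 0.332, -0.0], [0.0, -0.001, -1.0]] [-0.43  0.36  0.53  2.06 -0.26  0.78  0.6 ] [-1.3 -0.7  1.5] 0.14665998632361438
```

View pics/k_w.png

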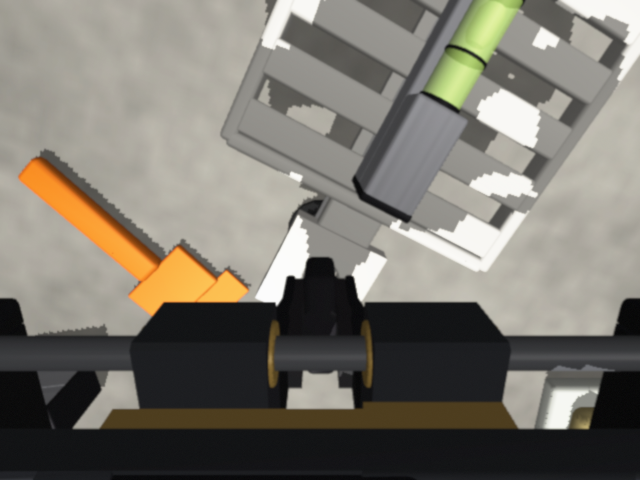

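Emit:
step_arm:
  commands:
    - [[0,0,0,0,0,0,-8],[0,0,0,0,0,0,-8],[0,0,0,0,0,0,-8],[0,0,0,0,0,0,-8],[0,0,0,0,0,0,-8],[0,0,0,0,0,0,-8],[0,0,0,0,0,0,-8],[0,0,0,0,0,0,-8],[0,0,0,0,0,0,-8],[0,0,0,0,0,0,-8],[0,0,0,0,0,0,-8],[0,0,0,0,0,0,-8]]

```text
clock: 21.55
tcp_pos: [0.5096, -0.0433, 0.0795]
eef_rot: [[0.974, 0.226, 0.008], [0.226, -0.974, -0.005], [0.006, 0.007, -1.0]]
ft_force: [6.8, -5.7, -5.1]
gripper_width: 0.148
```

Emit:
step_arm:
  commands:
    - [[0,0,0,0,0,0,-8],[0,0,0,0,0,0,-1],[0,0,0,0,0,0,0],[0,0,0,0,0,0,0]]

```text
clock: 21.95
tcp_pos: [0.5096, -0.0438, 0.0795]
eef_rot: [[0.997, 0.076, 0.008], [0.076, -0.997, -0.006], [0.007, 0.007, -1.0]]
ft_force: [6.7, -5.4, -3.7]
gripper_width: 0.148
```

```bash
python3 - <<'E'
from h import *
f=grab_frame("top"); cv2.imwrite("pics/l_t.png",cv2.resize(f["image"][170:320,170:390],None,fx=3.5,fy=3.5,interpolation=cv2.INTER_CUBIC))
o=get_obs(); R=np.array(o["eef_rot"]);print(o["tcp_pos"],np.degrees(np.arctan2(R[1,1],R[0,1])),np.round(o["qpos"],2),np.round(o["ft_force"],1),np.round(o["torque"],2),o["gripper_width"])
E
```

```text
[ 0.50962728 -0.04375686  0.07946667] -85.654180556577 [-0.77  0.51  1.02  2.07 -0.57  0.86 -0.92] [ 6.9 -5.8 -4.3] [-1.39 -1.1   0.06] 0.14994658759023946
```

View pics/l_t.png

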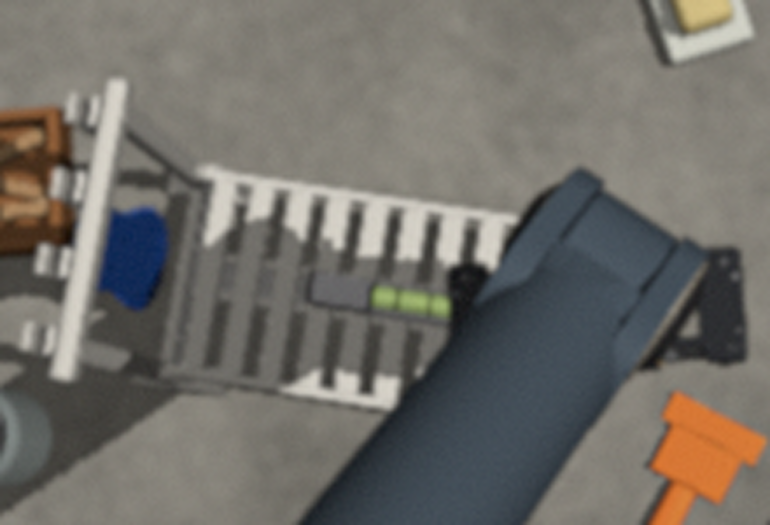

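Emit:
step_arm:
  commands:
    - [[3,0,0,0,0,0,0],[3,0,0,0,0,0,0],[3,0,0,0,0,0,0],[3,0,0,2,0,0,0],[3,0,0,3,0,0,0],[3,0,0,3,0,0,0],[8.7,0.4,3.0,0,0,0,-4],[8.7,0.4,3.5,0,0,0,-4],[8.7,0.4,3.5,0,0,0,-4],[8.7,0.3,2.7,0,0,0,0],[8.7,0,0,0,0,0,0],[8.7,0,0,0,0,0,0]]

```text
clock: 23.2
tcp_pos: [0.5205, 0.0865, 0.1583]
eef_rot: [[0.991, -0.131, -0.001], [-0.131, -0.991, -0.001], [-0.001, 0.001, -1.0]]
ft_force: [1.0, -0.3, 0.5]
gripper_width: 0.806
```

```bash
python3 - <<'E'
from h import *
f=grab_frame("wrist"); cv2.imwrite("pics/m_w.png",f["image"])
o=get_obs(); R=np.array(o["eef_rot"]);print(o["tcp_pos"],np.degrees(np.arctan2(R[1,1],R[0,1])),np.round(o["qpos"],2),np.round(o["ft_force"],1),o["gripper_width"])
for r in spot_point(f,"vial"): print(r)
E
```

```text
[0.52051888 0.08546324 0.15848017] -97.64062484157434 [-1.13  0.47  1.19  1.96 -0.51  1.05 -1.41] [-0.5 -0.   0.3] 0.850827345678861
{'location': [0.5248, 0.0846, 0.1161], 'confidence': 0.78}
```

View pics/m_w.png

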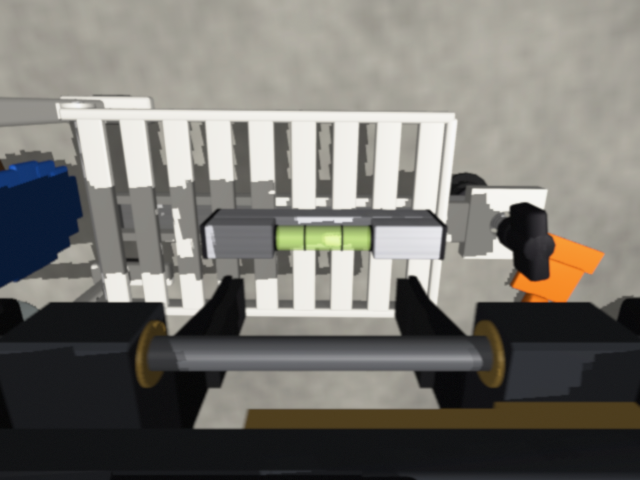

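```bash
cat >> bub.py <<'E'
def rd(im,row,x0,x1,w=3):
    p=im[row-w:row+w+1,x0:x1].astype(float).mean(0)
    return x0,p[:,1].round().astype(int).tolist(),p[:,0].round().astype(int).tolist()
E
python3 - <<'E'
from bub import *
im=cv2.imread("pics/m_w.png")
x0,g,b=rd(im,238,270,380); print([(x0+i,a,c) for i,(a,c) in enumerate(zip(g,b))])
cv2.imwrite("pics/m_c.png",cv2.resize(im[220:256,265:385],None,fx=6,fy=6,interpolation=cv2.INTER_CUBIC))
E
```

```text
[(270, 108, 111), (271, 97, 100), (272, 77, 79), (273, 50, 52), (274, 37, 36), (275, 68, 44), (276, 127, 70), (277, 170, 92), (278, 191, 105), (279, 207, 120), (280, 216, 130), (281, 219, 133), (282, 219, 133), (283, 219, 133), (284, 219, 133), (285, 219, 133), (286, 219, 133), (287, 219, 133), (288, 219, 133), (289, 219, 133), (290, 219, 133), (291, 219, 133), (292, 219, 133), (293, 219, 133), (294, 219, 133), (295, 219, 133), (296, 219, 133), (297, 219, 133), (298, 219, 133), (299, 219, 133), (300, 218, 133), (301, 217, 131), (302, 202, 122), (303, 154, 95), (304, 111, 67), (305, 145, 82), (306, 191, 111), (307, 213, 127), (308, 218, 132), (309, 219, 132), (310, 219, 132), (311, 219, 132), (312, 218, 132), (313, 219, 132), (314, 219, 132), (315, 219, 133), (316, 219, 132), (317, 218, 132), (318, 218, 132), (319, 219, 132), (320, 219, 131), (321, 221, 133), (322, 225, 138), (323, 228, 143), (324, 232, 149), (325, 238, 160), (326, 241, 167), (327, 242, 170), (328, 243, 172), (329, 243, 173), (330, 242, 173), (331, 243, 174), (332, 243, 175), (333, 243, 175), (334, 243, 174), (335, 243, 174), (336, 243, 175), (337, 242, 173), (338, 240, 169), (339, 236, 159), (340, 218, 138), (341, 158, 100), (342, 118, 78), (343, 165, 101), (344, 203, 120), (345, 216, 128), (346, 218, 131), (347, 218, 132), (348, 218, 132), (349, 218, 132), (350, 218, 132), (351, 218, 132), (352, 219, 132), (353, 218, 132), (354, 218, 132), (355, 218, 132), (356, 218, 132), (357, 218, 132), (358, 218, 132), (359, 218, 132), (360, 218, 132), (361, 218, 132), (362, 218, 132), (363, 218, 132), (364, 218, 132), (365, 218, 132), (366, 214, 128), (367, 202, 115), (368, 190, 104), (369, 172, 94), (370, 126, 73), (371, 72, 52), (372, 50, 50), (373, 78, 81), (374, 131, 134), (375, 177, 182), (376, 207, 213), (377, 219, 222), (378, 221, 224), (379, 221, 224)]
```

View pics/m_c.png

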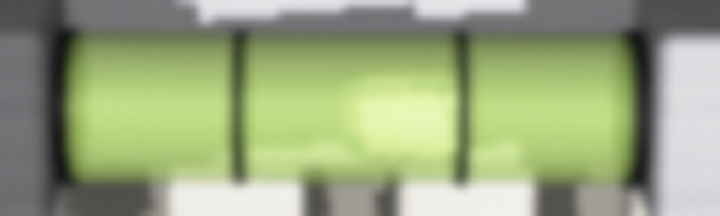

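Emit:
step_arm:
  commands:
    - [[8.7,0.4,-0.1,-2.0,0,0,0],[8.7,0,0,-2.0,0,0,0],[8.7,0,0,-1.0,0,0,0],[8.7,0,0,-0.4,0,0,0],[8.7,0,0,0,0,0,0]]

```text
clock: 23.8
tcp_pos: [0.525, 0.0844, 0.1047]
eef_rot: [[0.991, -0.134, -0.0], [-0.134, -0.991, -0.0], [-0.0, 0.0, -1.0]]
ft_force: [0.3, -0.1, -0.0]
gripper_width: 0.994
```

Emit:
step_arm:
  commands:
    - [[8.7,0,0,-0.3,0,0,0],[8.7,0,0,-0.3,0,0,0],[8.7,0,0,0,0,0,0]]

```text
clock: 24.1
tcp_pos: [0.5251, 0.0853, 0.0987]
eef_rot: [[0.991, -0.132, 0.0], [-0.132, -0.991, 0.0], [0.0, -0.0, -1.0]]
ft_force: [0.5, 0.0, 0.2]
gripper_width: 0.998
```

```bash
python3 - <<'E'
from h import *
f=grab_frame("wrist"); cv2.imwrite("pics/n_w.png",f["image"])
E
```

```text
(no output)
```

View pics/n_w.png

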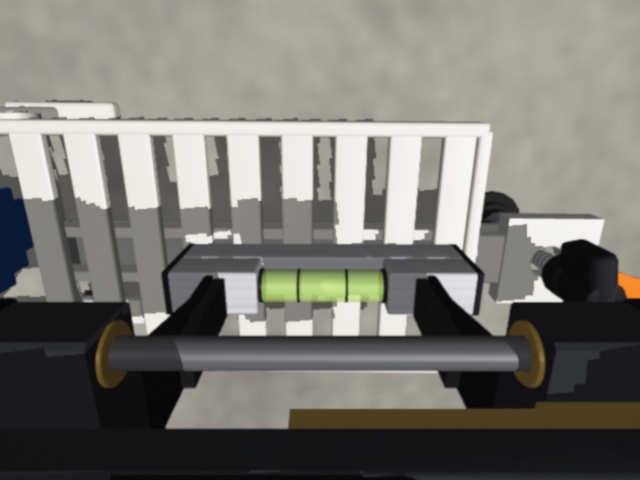

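Emit:
step_arm:
  commands:
    - [[8.7,0,0,-0.2,0,0,0],[8.7,0,0,-0.2,0,0,0],[8.7,0,0,0,0,0,0]]

```text
clock: 24.45
tcp_pos: [0.5252, 0.085, 0.0947]
eef_rot: [[0.991, -0.133, 0.0], [-0.133, -0.991, -0.0], [0.0, 0.0, -1.0]]
ft_force: [-0.5, 0.2, 1.8]
gripper_width: 1.0
```

Emit:
step_arm:
  commands:
    - [[8.7,0,0,-0.15,0,0,0],[8.7,0,0,0,0,0,0]]

```text
clock: 24.65
tcp_pos: [0.5253, 0.0849, 0.0938]
eef_rot: [[0.991, -0.133, 0.0], [-0.133, -0.991, 0.0], [0.0, -0.0, -1.0]]
ft_force: [-1.1, -1.2, 5.5]
gripper_width: 1.001
```

Emit:
step_arm:
  commands:
    - [[8.7,0,0,-0.15,0,0,0],[8.7,0,0,0,0,0,0]]

```text
clock: 24.85
tcp_pos: [0.5256, 0.0848, 0.0934]
eef_rot: [[0.991, -0.133, 0.0], [-0.133, -0.991, 0.002], [0.0, -0.002, -1.0]]
ft_force: [-4.8, -0.6, 15.2]
gripper_width: 0.999
```

Emit:
step_arm:
  commands:
    - [[8.7,0,0,0,0,0,0],[8.7,0,0,0,0,0,0],[8.7,0,0,0,0,0,0],[8.7,0,0,0,0,0,0],[8.7,0,0,0,0,0,0],[8.7,0,0,0,0,0,0],[8.7,0,0,0,0,0,0],[8.7,0,0,0,0,0,0],[8.7,0,0,0,0,0,0],[8.7,0,0,0,0,0,0],[8.7,0,0,0,0,0,0],[8.7,0,0,0,0,0,0]]

```text
clock: 26.05
tcp_pos: [0.5256, 0.0848, 0.0934]
eef_rot: [[0.991, -0.133, 0.0], [-0.133, -0.991, 0.002], [0.0, -0.002, -1.0]]
ft_force: [-3.8, -0.4, 15.3]
gripper_width: 0.998
```

```bash
python3 - <<'E'
from bub import *
f=grab_frame("wrist"); im=f["image"]; cv2.imwrite("pics/o_w.png",im)
cv2.imwrite("pics/o_c.png",cv2.resize(im[262:312,250:400],None,fx=5,fy=5,interpolation=cv2.INTER_CUBIC))
x0,g,b=rd(im,285,255,390); print([(x0+i,a,c) for i,(a,c) in enumerate(zip(g,b))])
f=grab_frame("scene"); cv2.imwrite("pics/o_s.png",cv2.resize(f["image"][200:360,290:450],None,fx=5,fy=3.7,interpolation=cv2.INTER_CUBIC))
E
```

```text
[(255, 141, 145), (256, 88, 90), (257, 47, 49), (258, 34, 36), (259, 53, 41), (260, 101, 59), (261, 144, 77), (262, 161, 85), (263, 164, 86), (264, 169, 91), (265, 182, 104), (266, 192, 114), (267, 195, 117), (268, 196, 118), (269, 196, 118), (270, 196, 118), (271, 195, 117), (272, 195, 118), (273, 195, 118), (274, 195, 118), (275, 195, 118), (276, 195, 117), (277, 195, 118), (278, 195, 117), (279, 195, 117), (280, 195, 117), (281, 196, 117), (282, 195, 117), (283, 195, 117), (284, 195, 117), (285, 195, 117), (286, 195, 117), (287, 195, 117), (288, 195, 117), (289, 195, 117), (290, 195, 117), (291, 195, 117), (292, 195, 117), (293, 195, 117), (294, 194, 117), (295, 181, 109), (296, 127, 76), (297, 67, 42), (298, 88, 49), (299, 143, 78), (300, 177, 101), (301, 191, 113), (302, 195, 116), (303, 198, 118), (304, 200, 119), (305, 201, 120), (306, 202, 121), (307, 203, 121), (308, 203, 121), (309, 204, 122), (310, 204, 122), (311, 203, 122), (312, 203, 122), (313, 203, 121), (314, 203, 121), (315, 202, 121), (316, 202, 120), (317, 201, 120), (318, 201, 120), (319, 200, 119), (320, 200, 11
[... 453 characters left out ...]
39), (348, 107, 66), (349, 165, 99), (350, 190, 113), (351, 194, 116), (352, 194, 116), (353, 194, 116), (354, 194, 116), (355, 194, 116), (356, 194, 116), (357, 194, 116), (358, 194, 116), (359, 194, 116), (360, 194, 116), (361, 194, 116), (362, 194, 116), (363, 194, 116), (364, 194, 116), (365, 194, 116), (366, 194, 116), (367, 194, 116), (368, 194, 116), (369, 194, 116), (370, 194, 116), (371, 194, 116), (372, 194, 116), (373, 194, 116), (374, 194, 116), (375, 194, 116), (376, 194, 116), (377, 194, 116), (378, 190, 112), (379, 176, 98), (380, 165, 88), (381, 163, 85), (382, 162, 84), (383, 150, 78), (384, 106, 56), (385, 52, 31), (386, 22, 21), (387, 24, 26), (388, 44, 46), (389, 70, 72)]
```

View pics/o_w.png

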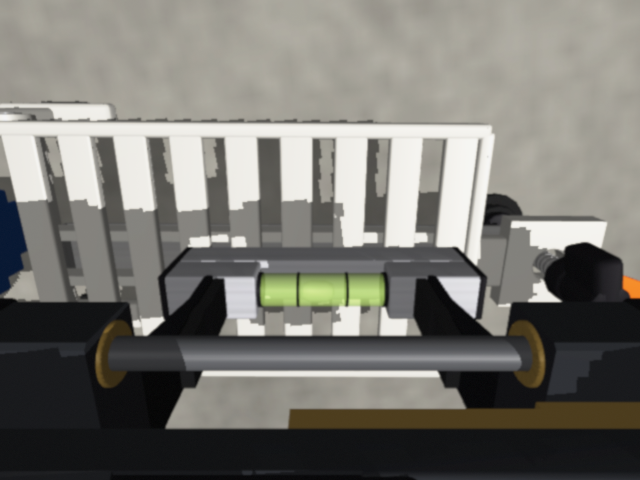

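View pics/o_c.png

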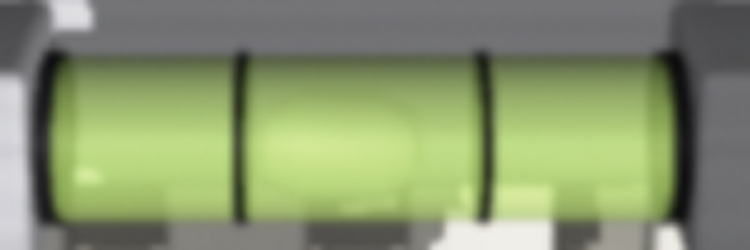

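View pics/o_s.png

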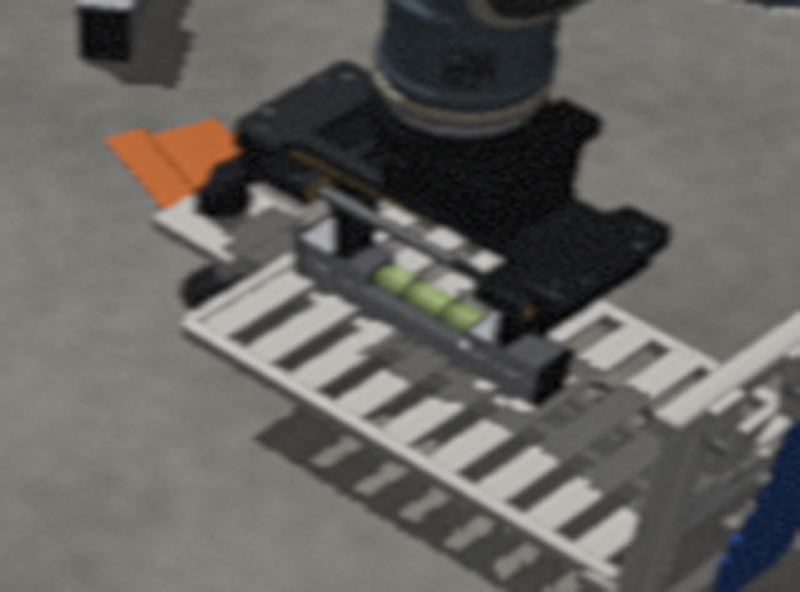

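Emit:
step_arm:
  commands:
    - [[8.7,0,0,0,0,0,0],[8.7,0,0,0,0,0,0],[8.7,0,0,0,0,0,0],[8.7,0,0,0,0,0,0],[8.7,0,0,0,0,0,0]]

```text
clock: 26.65
tcp_pos: [0.5256, 0.0848, 0.0934]
eef_rot: [[0.991, -0.133, 0.0], [-0.133, -0.991, 0.002], [0.0, -0.002, -1.0]]
ft_force: [-5.2, -1.1, 16.8]
gripper_width: 1.0
```

```bash
python3 - <<'E'
from bub import *
f=grab_frame("wrist"); im=f["image"]
cv2.imwrite("pics/p_c.png",cv2.resize(im[262:312,250:400],None,fx=5,fy=5,interpolation=cv2.INTER_CUBIC))
x0,g,b=rd(im,285,294,350); print([(x0+i,a) for i,(a,c) in enumerate(zip(g,b))])
o=get_obs(); print(o["ft_force"],o["tcp_pos"])
E
```

```text
[(294, 194), (295, 181), (296, 127), (297, 67), (298, 87), (299, 143), (300, 177), (301, 191), (302, 195), (303, 198), (304, 200), (305, 201), (306, 202), (307, 202), (308, 203), (309, 204), (310, 204), (311, 203), (312, 203), (313, 203), (314, 203), (315, 202), (316, 202), (317, 201), (318, 201), (319, 201), (320, 200), (321, 200), (322, 200), (323, 200), (324, 200), (325, 200), (326, 199), (327, 198), (328, 197), (329, 196), (330, 195), (331, 194), (332, 192), (333, 193), (334, 194), (335, 194), (336, 194), (337, 194), (338, 194), (339, 194), (340, 194), (341, 194), (342, 194), (343, 190), (344, 175), (345, 153), (346, 104), (347, 65), (348, 107), (349, 165)]
[-5.05126519  0.3363075  15.84538283] [0.52559145 0.08480064 0.09341326]
```

View pics/p_c.png

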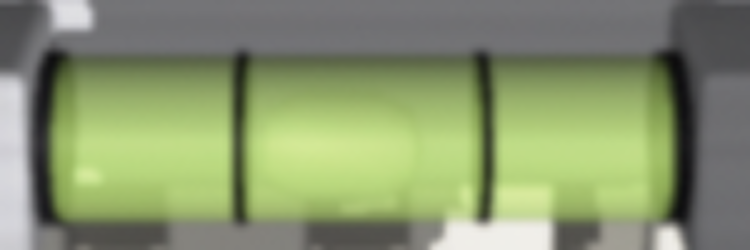

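Emit:
step_arm:
  commands:
    - [[8.7,0,0,1,0,0,0],[8.7,0,0,3,0,0,0],[8.7,0,0,3,0,0,0],[6,-0.5,-3.3,0,0,0,8.5],[6,-0.5,-3.3,0,0,0,8.5],[6,-0.5,-3.3,0,0,0,8.5],[6,-0.4,-3.0,0,0,0,8.5],[6,0,0,0,0,0,8.5],[6,0,0,0,0,0,8.5],[6,0,0,0,0,0,8.5],[6,0,0,0,0,0,8.5],[6,0,0,0,0,0,8.5]]

```text
clock: 27.9
tcp_pos: [0.506, -0.0439, 0.1617]
eef_rot: [[0.355, 0.935, 0.0], [0.935, -0.355, 0.0], [0.0, 0.0, -1.0]]
ft_force: [-0.7, 0.8, -0.5]
gripper_width: 0.688
```

Emit:
step_arm:
  commands:
    - [[5,0,0,0,0,0,8.5],[5,0,0,0,0,0,8.5],[5,0,0,0,0,0,8.5],[5,0,0,0,0,0,8.5],[5,0,0,0,0,0,8.5],[5,0,0,0,0,0,8.5],[4,0,0,0,0,0,8.5],[4,0,0,0,0,0,8.5],[4,0,0,0,0,0,8.5],[4,0,0,0,0,0,8.5],[4,0,0,0,0,0,8.5],[4,0,0,0,0,0,8.5]]

```text
clock: 29.1
tcp_pos: [0.506, -0.044, 0.1616]
eef_rot: [[-0.988, 0.153, -0.0], [0.153, 0.988, -0.0], [0.0, -0.0, -1.0]]
ft_force: [0.3, 0.9, -0.6]
gripper_width: 0.459
```

Emit:
step_arm:
  commands:
    - [[3.5,0,0,0,0,0,8.5],[3.5,0,0,0,0,0,4],[3.5,0,0,0,0,0,0]]

```text
clock: 29.4
tcp_pos: [0.506, -0.044, 0.1617]
eef_rot: [[-0.998, -0.058, -0.0], [-0.058, 0.998, 0.0], [0.0, 0.0, -1.0]]
ft_force: [-0.1, 0.1, 0.3]
gripper_width: 0.405
```

```bash
python3 - <<'E'
from h import *
f=grab_frame("wrist"); cv2.imwrite("pics/q_w.png",f["image"])
o=get_obs(); R=np.array(o["eef_rot"]);print(o["tcp_pos"],np.degrees(np.arctan2(R[1,1],R[0,1])),np.round(o["qpos"],2),np.round(o["ft_force"],1),o["gripper_width"])
print(proj(f,[[.5065,-.044,.133]]))
E
```

```text
[ 0.50601248 -0.04398327  0.16169233] 93.27732326030363 [-0.38  0.23  0.45  1.98 -0.12  0.96  1.76] [ 0.8 -0.  -0.6] 0.4063049566000472
[[318.04964066 250.76565191]]
```

View pics/q_w.png

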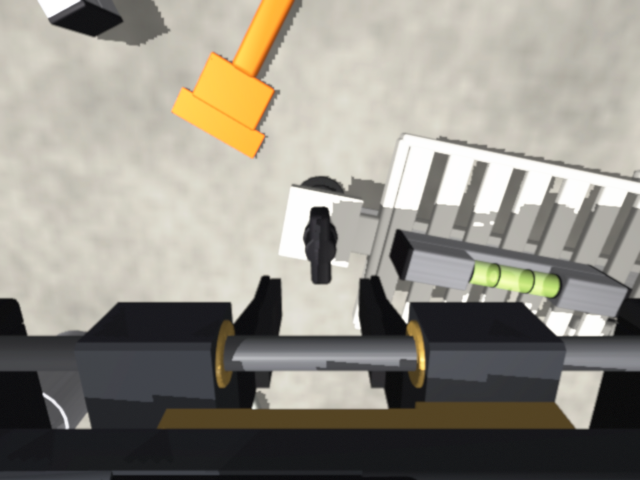

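Emit:
step_arm:
  commands:
    - [[3.5,-0.2,0,-3,0,0,0],[3.5,0,0,-3,0,0,0],[3.5,0,0,-1.5,0,0,0],[3.5,0,0,-0.8,0,0,0],[0,0,0,0,0,0,0],[0,0,0,0,0,0,0],[0,0,0,0,0,0,0],[0,0,0,0,0,0,0],[0,0,0,0,0,0,0],[0,0,0,0,0,0,0]]

```text
clock: 30.45
tcp_pos: [0.5049, -0.044, 0.0793]
eef_rot: [[-0.998, -0.059, 0.002], [-0.059, 0.998, -0.0], [-0.002, -0.0, -1.0]]
ft_force: [-0.2, -0.2, 0.6]
gripper_width: 0.145
```

Emit:
step_arm:
  commands:
    - [[0,0,0,0,0,0,-8],[0,0,0,0,0,0,-8],[0,0,0,0,0,0,-8],[0,0,0,0,0,0,-8],[0,0,0,0,0,0,-8],[0,0,0,0,0,0,-8],[0,0,0,0,0,0,0],[0,0,0,0,0,0,0]]

```text
clock: 31.25
tcp_pos: [0.5053, -0.0428, 0.079]
eef_rot: [[-0.714, 0.7, 0.002], [0.7, 0.714, 0.001], [-0.001, 0.002, -1.0]]
ft_force: [3.4, 4.3, 0.1]
gripper_width: 0.147
```

```bash
python3 - <<'E'
from h import *
f=grab_frame("wrist"); cv2.imwrite("pics/r_w.png",f["image"])
o=get_obs(); R=np.array(o["eef_rot"]);print(o["tcp_pos"],np.degrees(np.arctan2(R[1,1],R[0,1])),np.round(o["qpos"],2),np.round(o["ft_force"],1),np.round(o["torque"],2),o["gripper_width"])
E
```

```text
[ 0.50533211 -0.04281226  0.07903542] 45.55629142088898 [-0.5   0.38  0.62  2.07 -0.31  0.79  1.11] [ 3.6  4.4 -0.5] [ 0.71 -0.83 -0.1 ] 0.14464038648320646
```

View pics/r_w.png

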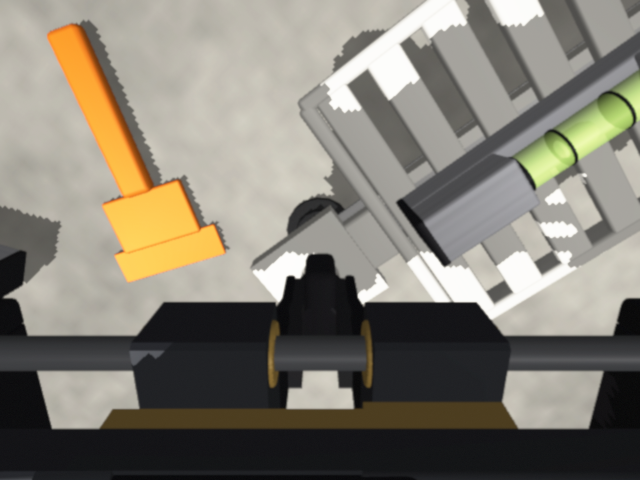

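Emit:
step_arm:
  commands:
    - [[3.5,0,0,0,0,0,0],[3.5,0,0,0,0,0,0],[3.5,0,0,0,0,0,0],[3.5,0,0,2,0,0,0],[3.5,0,0,3,0,0,0],[3.5,0,0,2.5,0,0,0],[8.7,0.5,3.2,0,0,0,8.5],[8.7,0.5,3.5,0,0,0,8.5],[8.7,0.5,3.5,0,0,0,8.5],[8.7,0.5,2.6,0,0,0,8.5],[8.7,0,0,0,0,0,3],[8.7,0,0,0,0,0,0]]

```text
clock: 32.5
tcp_pos: [0.5233, 0.0842, 0.1531]
eef_rot: [[-0.991, 0.131, -0.002], [0.131, 0.991, -0.001], [0.002, -0.001, -1.0]]
ft_force: [0.1, 0.2, -0.3]
gripper_width: 0.859
```

```bash
python3 - <<'E'
from h import *
f=grab_frame("wrist"); cv2.imwrite("pics/s_w.png",f["image"])
o=get_obs(); R=np.array(o["eef_rot"]);print(o["tcp_pos"],np.degrees(np.arctan2(R[1,1],R[0,1])),np.round(o["qpos"],2),np.round(o["ft_force"],1),o["gripper_width"])
for r in spot_point(f,"vial"): print(r)
E
```

```text
[0.52337967 0.0832881  0.15318812] 82.29413086485653 [-0.64  0.29  0.49  1.94 -0.16  0.96  1.37] [-0.1 -0.2  0.1] 0.9032594537767896
{'location': [0.5229, 0.0828, 0.1177], 'confidence': 0.85}
```

View pics/s_w.png

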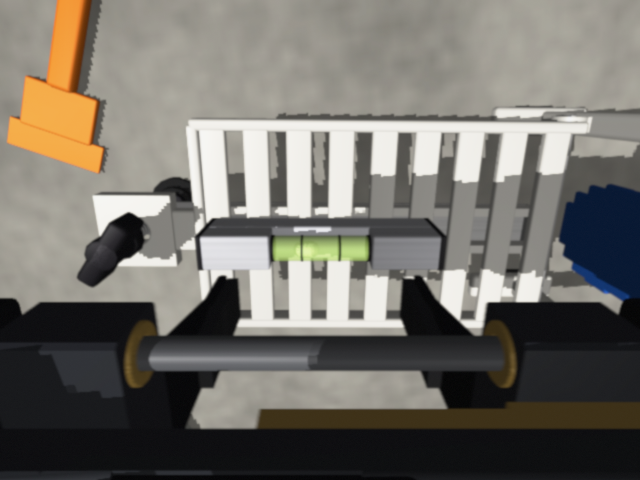

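Emit:
step_arm:
  commands:
    - [[8.7,0.1,0.1,-2.0,0,0,0],[8.7,0,0,-2.0,0,0,0],[8.7,0,0,-1.0,0,0,0],[8.7,0,0,-0.4,0,0,0],[8.7,0,0,-0.2,0,0,0],[8.7,0,0,0,0,0,0]]

```text
clock: 33.2
tcp_pos: [0.5254, 0.0849, 0.0981]
eef_rot: [[-0.991, 0.133, 0.001], [0.133, 0.991, 0.0], [-0.001, 0.0, -1.0]]
ft_force: [-0.5, 0.2, 0.0]
gripper_width: 0.998
```

Emit:
step_arm:
  commands:
    - [[8.7,0,0,-0.2,0,0,0],[8.7,0,0,0,0,0,0]]

```text
clock: 33.4
tcp_pos: [0.5253, 0.0852, 0.096]
eef_rot: [[-0.991, 0.133, 0.001], [0.133, 0.991, 0.0], [-0.001, 0.0, -1.0]]
ft_force: [1.1, -0.5, 0.2]
gripper_width: 1.001
```

Emit:
step_arm:
  commands:
    - [[8.7,0,0,-0.15,0,0,0],[8.7,0,0,0,0,0,0]]

```text
clock: 33.6
tcp_pos: [0.5253, 0.0849, 0.0945]
eef_rot: [[-0.991, 0.133, 0.0], [0.133, 0.991, -0.0], [-0.0, -0.0, -1.0]]
ft_force: [-0.5, -1.3, 2.6]
gripper_width: 0.999
```

Emit:
step_arm:
  commands:
    - [[8.7,0,0,-0.15,0,0,0],[8.7,0,0,-0.1,0,0,0],[8.7,0,0,0,0,0,0]]

```text
clock: 33.9
tcp_pos: [0.5257, 0.0847, 0.0938]
eef_rot: [[-0.991, 0.133, 0.001], [0.133, 0.991, 0.001], [-0.001, 0.001, -1.0]]
ft_force: [-3.9, -1.0, 16.8]
gripper_width: 0.999
```

Emit:
step_arm:
  commands:
    - [[8.7,0,0,0,0,0,0],[8.7,0,0,0,0,0,0],[8.7,0,0,0,0,0,0],[8.7,0,0,0,0,0,0],[8.7,0,0,0,0,0,0],[8.7,0,0,0,0,0,0],[8.7,0,0,0,0,0,0],[8.7,0,0,0,0,0,0],[8.7,0,0,0,0,0,0],[8.7,0,0,0,0,0,0],[8.7,0,0,0,0,0,0],[8.7,0,0,0,0,0,0]]

```text
clock: 35.1
tcp_pos: [0.5256, 0.0847, 0.0938]
eef_rot: [[-0.991, 0.133, 0.001], [0.133, 0.991, 0.001], [-0.001, 0.001, -1.0]]
ft_force: [-4.8, -1.7, 16.6]
gripper_width: 0.998
```

```bash
python3 - <<'E'
from bub import *
f=grab_frame("wrist"); im=f["image"]; cv2.imwrite("pics/t_w.png",im)
cv2.imwrite("pics/t_c.png",cv2.resize(im[262:312,240:400],None,fx=5,fy=5,interpolation=cv2.INTER_CUBIC))
o=get_obs(); print(o["ft_force"],o["tcp_pos"])
E
```

```text
[-5.00437782 -1.80518596 16.251443  ] [0.52564995 0.08471796 0.09377638]
```

View pics/t_w.png

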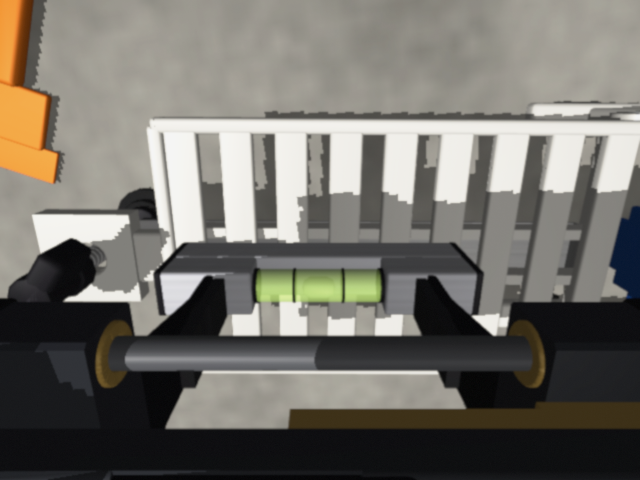

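View pics/t_c.png

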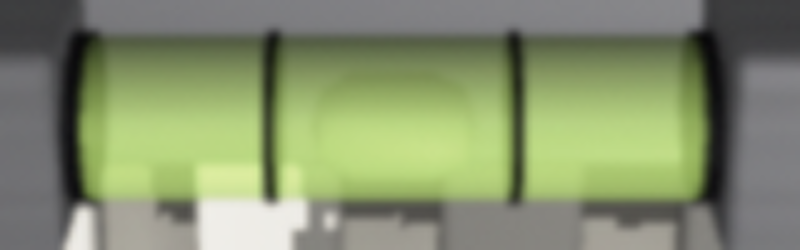

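```bash
python3 - <<'E'
from bub import *
f=grab_frame("scene"); cv2.imwrite("pics/u_s.png",f["image"])
f=grab_frame("wrist"); g=f["image"][282:289,310:340]; 
cv2.imwrite("pics/u_c.png",cv2.resize(f["image"][262:312,240:400],None,fx=5,fy=5,interpolation=cv2.INTER_CUBIC))
o=get_obs(); print(o["clock"],np.round(o["ft_force"],1)); print(sign_off())
E
```

```text
35.25 [-5.  -1.6 16.1]
the job is handed in; nothing more can be done
None
```

View pics/u_s.png

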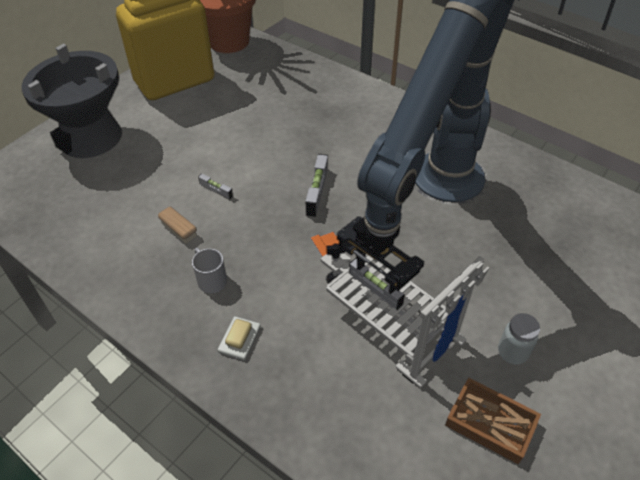

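View pics/u_c.png

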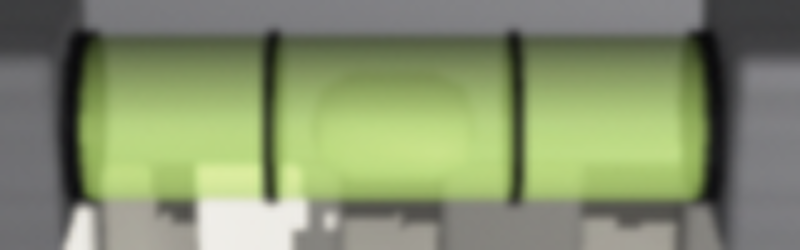

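The job is handed in at 35.3 s with the bubble centred while the gripper pushes down on the level. I stood the middle-sized level lengthwise on the shelf and let go of it. I then turned the wing knob about 105° clockwise, pushed to check, turned it another 48° and pushed again.

**Last checks:**
- **Bubble:** in the wrist picture it sits at x ≈ 393, and the midpoint between the lines is ≈ 392, so it is off centre by about 0.1 mm. It read the same in both pictures taken after it settled.
- **Push:** about 16 N down on both end blocks. I had no direct cushion reading; I judged it fully down because the force rose stiffly and is well above the 3–6 N needed.
- **Other things:** in the last scene picture they stand where they were at the start.

**What failed or disagreed:**
- The real fingertips sit about 30 mm behind the reported TCP. My first two grasps therefore missed the level, and the second pressed on top of the vial with about 21 N. The third grasp held.
- After the first turn I expected the bubble to be centred under the push. It read about 2.6 to 3 mm towards the hinge, probably because I had misread the unloaded bubble, and the second turn corrected it.

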